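# Ink the stamp and print the card

## Task

Take the dark-handled rubber stamp out of the deep leaning wooden caddy, press it face down on the open ink pad so that the sprung plate gives a few millimetres, then stand it upright inside the red frame on the card, in the middle and square with the frame (any quarter turn will do), and leave it standing there. Do not disturb the bell, the other stamp, the confetti jar or the candle tin.

Things in the scene. Friction and masses are not known exactly. Their poses are not given: they have to be found in the camera images.
- stamp: Rubber stamp with dark brown turned handle, 74 mm tall, 0.06 kg. Origin: centre of its printing face (underside); z runs up to the handle top. Square light-wood block 40x40 mm up to z = 22 mm, sides along x and y; waist 22 mm thick up to 40 mm; round knob 27 mm thick up to 74 mm. Starts on the caddy's sloping floor, block flat against its lower (front) wall, z axis leaning 35 deg like the caddy.
- stamp_handle (a point): Point on the stamp's axis 62 mm above its printing face, in the upper half of the knob, where fingertips can grip it. In the caddy the knob's top lies 19 mm below the rim, measured along the box; the stamp's axis is 20 mm from the lower wall, 60 mm from the back wall, midway (within 3 mm) between the side walls. Its axes are the stamp's.
- caddy: Fixed deep narrow open wooden box on a dark foot plate, leaning 35 deg so its mouth points up and to the caddy's -x side (roughly the robot). Origin: centre of the plate's underside (150x116x10 mm); z up, y across the mouth. The box's axis is (-0.574, 0, 0.819) here. Inside 94 mm wide (y), 80 mm from lower to back wall, 93 mm deep along its axis; walls 4 mm. Its back wall rises 34 mm above the rim.
- caddy_mouth (a point): Centre of the caddy's mouth, in the rim's plane, at (-34, 0, 113) mm in the caddy's frame; axes as the caddy's. At the bottom of the box two dark cheeks, 16 mm high, leave a pocket 46 mm wide (y) in the middle for the stamp's block.
- ink_pad: Fixed open ink pad: black square tray 96x96 mm, walls 15 mm high, with its thin lid standing upright at its +x side, 72 mm high, 50 to 54 mm from the centre. Origin: centre of the underside, z up.
- ink_top (a point): Centre of the top of the dark blue ink plate, 84x84 mm, 23 mm above the table; sides parallel to the ink pad's.
- ink_plate (a joint): How far the sprung ink plate is pressed down: 0 up, 0.006 m at its stop; about 1 N per mm. The stamp's own weight moves it about 1 mm at most.
- card_board: Fixed plywood board 130x175x8 mm (x, y, z) with a white card 105x150x2 mm on it, held by two brass corners 1 mm thick; a red line frame, 56x56 mm inside, is printed in the middle of the card, sides parallel to x and y. Origin: centre of the board's underside, z up.
- frame_centre (a point): Centre of the red frame, on the card's top, 10 mm above the table. Its axes are those of the board.
- bell: Bystander: small brass counter bell, 84 mm wide, 66 mm high. Origin: centre of its underside.
- light_stamp: Bystander: another rubber stamp, of light wood all over, 35x50x74 mm, standing on the table; not the one to use. Origin: centre of its underside.
- jar: Bystander: small glass jar of confetti with a white lid, 56 mm wide, 80 mm high. Origin: centre of its underside.
- candle: Bystander: round pink candle tin, 66 mm wide, 30 mm high. Origin: centre of its underside.
Things that resemble listed ones, but are neither listed nor needed, are in the scene too. What is shaped like the stamp but pink is not meant.

How it is judged:
On the way:
1. the stamp's face lies wholly on the ink plate, level, and presses it down more than 2 mm (value of joint ink_plate above 0.002 m and contact force between stamp and ink_plate above 1 N and x of stamp in the frame of ink_top between -0.024 and 0.024 m and y of stamp in the frame of ink_top between -0.024 and 0.024 m and angle between stamp's own z axis and vertical below 0.15 rad), for 0.1 s.
At the end, for the whole second after the job is handed in: The stamp stands by itself on the card, face down, at rest and released: its centre within 8.5 mm of the red frame's centre along each side of the frame, its face within 3 mm of the card's top, upright within 0.08 rad, its sides parallel to the frame's within 0.2 rad (any quarter turn) (x of stamp in the frame of frame_centre between -0.0085 and 0.0085 m and y of stamp in the frame of frame_centre between -0.0085 and 0.0085 m and z of stamp in the frame of frame_centre between -0.003 and 0.003 m and angle between stamp's own z axis and vertical below 0.08 rad and (angle between the x axis of stamp and the x axis of frame_centre, either way round below 0.2 rad or angle between the x axis of stamp and the y axis of frame_centre, either way round below 0.2 rad) and linear speed of stamp below 0.02 m/s and contact force between stamp and the fingers below 0.1 N); the robot touches nothing.
It fails at once if the bell, the other stamp, the confetti jar or the candle tin is moved more than 20 mm (distance of any of bell, light_stamp, jar, candle from where it was at the start of the episode above 0.02 m).
It also fails if it takes over 45 s, if anything falls off the work surface, if the arm or the gripper's body presses on something with over 40 N, if the wrist force passes 120 N, or if a joint passes its speed limit or range.

## Robot

A 6-joint arm with a two-finger parallel gripper is mounted at the origin on the work surface; the furniture and walls round the work are solid. World frame = base frame: x ahead of the robot, y to its left, z up, the work surface at z = 0. Lengths are in m, angles in rad, forces in N, time in s.
With the tool pointing down it reaches from about 0.4 to 0.825 m from the base axis. Payload 7 kg.
Tool frame: the origin (TCP) lies midway between the tips of the shut fingers; the grasp point (between the pads) lies 19 mm behind it; z points along the fingers, y is the line along which they close (so a half turn about z gives the same grasp; the last joint's range is limited). The gripper opens to 88 mm and grips with 3 to 60 N. Pads are 19 mm wide; open, the fingers measure 130 mm over their backs; the gripper's body (78 mm by 193 mm) begins 47 mm behind the grasp point.
Start: joints at [-0.948, 0.359, 0.012, 0, -1.224, -0.288], TCP at [0.222, -0.638, 0.197] pointing down, gripper open.
Joint ranges: [-3.07, 3.07], [-1.43, 2.12], [-1.02, 1.25], [-3.03, 1.67], [-3.05, -0], [-3.03, 3.03]. Speed limits (rad/s): [2.39, 2.39, 3.01, 3.14, 3.14, 3.14].

## Interface

Orientations are given as a rotation vector (axis times angle).
In Python, from station import * gives the robot as it stands.
- The arm moves only by the tool send_rows, never from a script. Its argument "targets" is text: rows parted by semicolons, each of 7 numbers parted by spaces: the turn, a rotation vector about the world's x, y, z in rad, then the shift along the world's x, y, z in m, then the finger opening in m, from 0 to 0.0876. A call has 1 to 12 rows; each row shifts and turns the commanded pose from where the row before left it; what a row does not reach is not made up. A row lasts 1/8 s, in which the tool goes at most 62.5 mm and 10.7 degrees, less where a joint would pass 70% of its speed; a pose out of reach is approached as far as the arm can. A call with a gripper value outside its range is refused whole. The fingers move at their own pace and stop on an object; "grip_force" is the grip in N (left out, the last holds). Time passes only in rows, so rows that do not move let the fingers close. It gives the time, the measured TCP pose, the force, the opening and the grip force at its end, in the units of the state.
- state(): the state, without advancing time (a new reading comes with each control period).
- snapshot(name): name is "scene" or "top" or "wrist"; returns a dict with "pixels" (384x512x3 uint8, red, green, blue), "vfov" (degrees; the focal length in pixels is half the picture's height over the tangent of half this angle, whatever the lens; pixels are square), "cx", "cy" (the principal point, pixels), "dist_coeffs" ([k1, k2, p1, p2, k3] as OpenCV has them; the pictures are not rectified), "extrinsics" (4x4, takes a point from camera to world coordinates). Camera axes: x right, y up, looking along -z (the intrinsics and any distortion apply to the point x, -y, -z); pixel columns grow to the right and rows downward; lengths in m; the calibration is good to about 2 mm. A picture is of the moment at which its call begins. There is no depth.
- finish_job(): hands the job in; it is judged then, once.
The state is a dict: "time": time; "joint_pos": joint angles; "joint_vel": joint speeds; "joint_torque": joint torques, N m; "eef_pos": TCP position; "eef_rot": TCP orientation; "wrist_force": force on the tool from outside, world axes, zero at the start; "torque": the same for the moment, N m; "opening": finger opening in m; "grasp_force": force on a finger pad.
Only numpy, scipy, OpenCV 4.12 (cv2) and the standard library are available. Lean on these libraries where they do the work, as an engineer would, in place of code of your own. Each camera call takes 0.05 s, during which the arm holds its last target. There are 200 camera calls.

## Working session

There is one attempt and no reset: what is moved stays moved. The work goes in short steps, Python scripts to look and compute and a tool call to move; the robot and the scene stay as the last step left them, time stands still between calls to the robot, and variables do not carry over. Pictures are saved under pics/ and viewed, at most 10 in all, crops included, and the job is handed in when it is done.

Besides the shell and the picture viewer there is one more tool, called after "Request:" as name(argument=value, ...), one argument or row to a line, values as JSON. send_rows: Moves the arm, as the interface text tells. Its arguments: {"type":"object","properties":{"targets":{"type":"string"},"grip_force":{"type":"number"}},"required":["targets"]}

```bash
ls; mkdir -p pics; python3 - <<'E'
from station import *
import cv2,numpy as np,pickle
d={}
for n in ["scene","top","wrist"]:
    s=snapshot(n); d[n]=s
    cv2.imwrite(f"pics/{n}0.png",cv2.cvtColor(s["pixels"],cv2.COLOR_RGB2BGR))
    print(n,s["vfov"],s["cx"],s["cy"],s["dist_coeffs"],np.round(s["extrinsics"],3).tolist())
pickle.dump(d,open("s0.pkl","wb"))
a=cv2.imread("pics/scene0.png");b=cv2.imread("pics/top0.png")
print(state())
E
```

```text
pics
scene 53.1625450718629 257.4554043516364 187.15904067351173 [-0.12458161  0.          0.          0.          0.        ] [[-0.559, 0.438, -0.704, -0.272], [-0.829, -0.304, 0.469, 0.541], [-0.009, 0.846, 0.533, 0.648], [0.0, 0.0, 0.0, 1.0]]
top 43.21978861654643 259.4960326183974 188.91012468366574 [-0.1265813  0.         0.         0.         0.       ] [[0.123, 0.969, -0.216, 0.215], [-0.992, 0.121, -0.022, 0.033], [0.005, 0.217, 0.976, 1.301], [0.0, 0.0, 0.0, 1.0]]
wrist 68.68031997174863 256.69076512648525 195.32149345769 [-0.05905821  0.          0.          0.          0.        ] [[-0.329, -0.911, -0.249, 0.155], [0.944, -0.317, -0.089, -0.661], [0.002, -0.265, 0.964, 0.384], [0.0, 0.0, 0.0, 1.0]]
{'time': 0.15, 'joint_pos': array([-9.47904887e-01,  3.59289909e-01,  1.12807839e-02, -2.17475108e-04,
       -1.22407585e+00, -2.88121035e-01]), 'joint_vel': array([ 0.0015861 , -0.0036666 ,  0.00282921,  0.00141602,  0.00167929,
       -0.00127162]), 'joint_torque': array([-1.67909318e-03, -5.83272493e+01,  2.93289632e+01,  7.00122625e+00,
        8.72567296e-03, -1.17373370e-04]), 'eef_pos': array([ 0.22162144, -0.63717071,  0.19630591]), 'eef_rot': array([ 5.23225396e-01, -3.09732591e+00, -1.95888081e-03]), 'wrist_force': array([-0.20927587, -0.58976322, -0.02375716]), 'torque': array([-0.04068113,  0.01598388, -0.00335477]), 'grasp_force': 0.0, 'opening': 0.0876138215256967}
```

View pics/scene0.png

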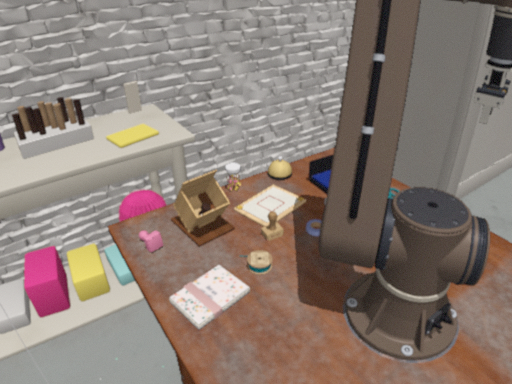

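View pics/top0.png

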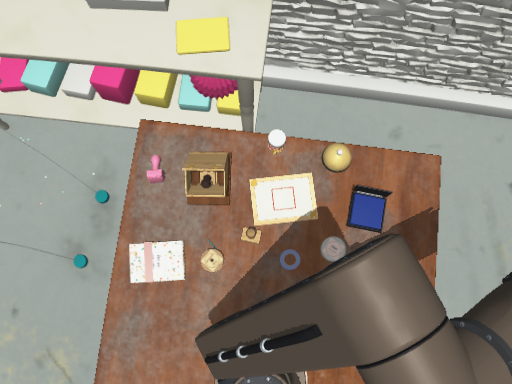

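The scene view shows the caddy at (203,207), card at (270,205) and ink pad at (320,175). The top view shows the caddy at (207,180) with the dark stamp inside, the red frame at (284,198), the blue ink plate at (368,210) with its lid on the upper side, the bell at (337,157), the light stamp at (251,233), the jar at (277,138) and the candle probably at (333,247).

```bash
cat > h.py <<'E'
import numpy as np,cv2,pickle
from scipy.spatial.transform import Rotation as R
def K(s):
    f=s["pixels"].shape[0]/2/np.tan(np.radians(s["vfov"]/2)); return np.array([[f,0,s["cx"]],[0,f,s["cy"]],[0,0,1.]])
def ray(s,p):
    u=cv2.undistortPoints(np.array(p,float).reshape(-1,1,2),K(s),np.array(s["dist_coeffs"])).reshape(-1,2)
    E=np.array(s["extrinsics"]); d=np.c_[u[:,0],-u[:,1],-np.ones(len(u))]@E[:3,:3].T
    return E[:3,3],d
def onz(s,p,z):
    o,d=ray(s,p); return o+d*((z-o[2])/d[:,2])[:,None]
def proj(s,P):
    E=np.array(s["extrinsics"]); c=(np.atleast_2d(P)-E[:3,3])@E[:3,:3]
    return cv2.projectPoints(c*[1,-1,-1],np.zeros(3),np.zeros(3),K(s),np.array(s["dist_coeffs"]))[0].reshape(-1,2)
def big(m):
    c,_=cv2.findContours(m.astype(np.uint8),cv2.RETR_EXTERNAL,cv2.CHAIN_APPROX_NONE)
    return max(c,key=cv2.contourArea)
def rect(s,m,z):
    """min-area rectangle of a mask, on plane z: centre, size, angle deg in [-45,45)"""
    P=onz(s,big(m).reshape(-1,2),z)[:,:2].astype(np.float32)
    c,w,a=cv2.minAreaRect(P); return np.round(c,4),np.round(w,4),(a+45)%90-45
E
python3 - <<'E'
from h import *
d=pickle.load(open("s0.pkl","rb")); s=d["top"]; px=s["pixels"]; r,g,b=[px[...,i].astype(int) for i in range(3)]
blue=(b>r+50)&(b>g+40); blue[:,:345]=0; blue[:185]=0
print("ink",rect(s,blue,.023))
roi=np.zeros(r.shape,bool); roi[180:215,265:303]=1
red=(r>g+35)&roi
print("frame",rect(s,red,.010), red.sum())
card=(np.minimum(r,np.minimum(g,b))>150); card[:,:248]=0; card[:,322:]=0; card[:165]=0; card[230:]=0
print("card",rect(s,card,.010))
im=cv2.cvtColor(px,cv2.COLOR_RGB2BGR)
cv2.imwrite("pics/crop1.png",np.hstack([cv2.resize(im[140:240,170:270],(400,400),interpolation=cv2.INTER_CUBIC),cv2.resize(im[165:265,310:410],(400,400),interpolation=cv2.INTER_CUBIC)]))
for n,p,z in [("jar",(277,138),.08),("bell",(337,157),.04),("lstamp",(251,233),.04),("candle",(333,247),.03),("caddy",(207,180),.1)]: print(n,onz(s,p,z).round(3))
E
```

```text
ink (array([ 0.4739, -0.2333]), array([0.0842, 0.0838]), -4.408607482910156)
frame (array([ 0.4901, -0.0329]), array([0.056 , 0.0031]), 13.198103904724121) 62
card (array([ 0.4834, -0.0043]), array([0.1276, 0.1733]), 13.446834564208984)
jar [[0.628 0.032 0.08 ]]
bell [[ 0.608 -0.137  0.04 ]]
lstamp [[0.374 0.069 0.04 ]]
candle [[ 0.365 -0.149  0.03 ]]
caddy [[0.487 0.196 0.1  ]]
```

View pics/crop1.png

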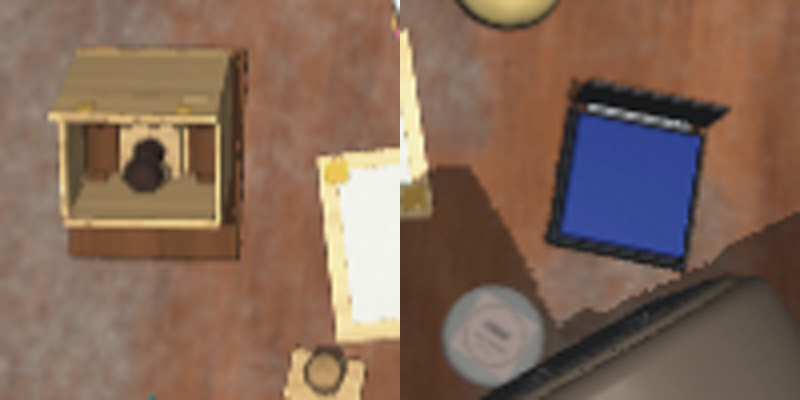

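View pics/wrist0.png

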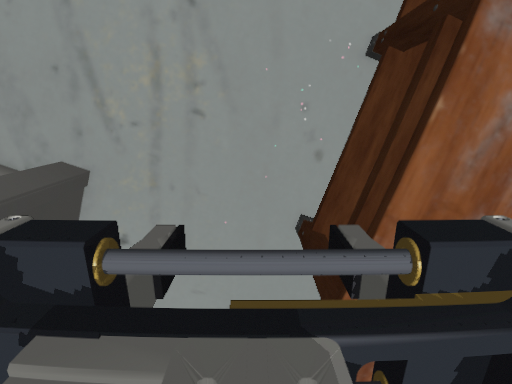

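```bash
python3 - <<'E'
from h import *
d=pickle.load(open("s0.pkl","rb")); s=d["top"]; px=s["pixels"]; r,g,b=[px[...,i].astype(int) for i in range(3)]
roi=np.zeros(r.shape,bool); roi[183:212,268:300]=1
ys,xs=np.nonzero((r>g+25)&roi); P=onz(s,np.c_[xs,ys],.01)[:,:2].astype(np.float32)
print("frame",cv2.minAreaRect(P))
c=lambda a:[170+a[0]/4-.4,140+a[1]/4-.4]
pl=onz(s,[c((70,257)),c((237,258)),c((245,48))],.01)[:,:2]
e=pl[0]-pl[1]; print("plate",pl.round(4).tolist(),np.hypot(*e),np.degrees(np.arctan2(-e[0],e[1])))
e2=pl[2]-pl[1]; print(np.hypot(*e2),np.degrees(np.arctan2(e2[1],e2[0])), "centre",(pl[0]+pl[2])/2)
lo=onz(s,[c((68,225)),c((220,227))],.089)[:,:2]; e=lo[0]-lo[1]
print("lower rim",lo,np.hypot(*e),np.degrees(np.arctan2(-e[0],e[1])))
dark=(r+g+b<170); dark[:,:190]=0; dark[:,224:]=0; dark[:165]=0; dark[200:]=0
cn=big(dark).reshape(-1,2); print(cn.min(0),cn.max(0),dark.sum())
# scene view, refine: predicted points for given caddy pose
def cad(x,y,yaw,p): return R.from_euler('z',yaw,degrees=True).apply(p)+[x,y,0]
yaw=np.degrees(np.arctan2(e2[1],e2[0])); C=(pl[0]+pl[2])/2
ax=np.array([-.574,0,.819]); n=np.array([.819,0,.574]); m=np.array([-.034,0,.113])
for zz in (74,62,57,40): 
    p=cad(*C,yaw,m-n*.020-ax*(.019+.074-zz/1000)); print(zz,p.round(4),proj(s,p).round(1),proj(d["scene"],p).round(1))
E
```

```text
frame ((0.4835881292819977, -0.004644807428121567), (0.06025765836238861, 0.06132245063781738), 13.519034385681152)
plate [[0.4351, 0.2521], [0.4485, 0.1394], [0.5962, 0.1542]] 0.11352568793785495 6.827772218539779
0.1483821309652734 5.732393417972883 centre [0.51561889 0.20312194]
lower rim [[0.44201399 0.24317073]
 [0.45285225 0.14637593]] 0.09739970220092131 6.388883755180949
[201 175] [210 187] 112
74 [0.4763 0.1992 0.086 ] [[205.6 185.2]] [[207.1 204.1]]
62 [0.4832 0.1999 0.0761] [[206.2 183.5]] [[205.9 206. ]]
57 [0.4861 0.2002 0.072 ] [[206.4 182.8]] [[205.5 206.8]]
40 [0.4958 0.2011 0.0581] [[207.1 180.4]] [[203.9 209.5]]
```

Request:
send_rows(
  targets="0 0 0 0 0.02 0.05 0.0876;0 0 0 0.01 0.03 0.05 0.0876;0 0 -0.03 0.02 0.06 0.02 0.06;0 0 -0.03 0.02 0.06 0 0.04;0 0 -0.03 0.03 0.06 0 0.038;0 0 -0.03 0.03 0.06 0 0.038;0 0 -0.03 0.03 0.06 0 0.038;0 0 -0.03 0.03 0.06 0 0.038;0 0 -0.03 0.02 0.06 0 0.038;0 0 -0.02 0.02 0.06 0 0.038;0 0 0 0.01 0.06 0 0.038;0 0 0 0 0.06 0 0.038",
)

```text
time: 1.65
eef_pos: [0.4317, -0.0074, 0.3157]
eef_rot: [0.165, -3.137, 0.0]
wrist_force: [1.3, -0.4, 0.3]
opening: 0.0379
grasp_force: 0.0
```

Request:
send_rows(
  targets="0 0 0 0.01 0.05 0.02 0.038;0 0 0 0 0.04 0.02 0.038;0 0 0 0 0 0 0.038;0 0 0 0 0 0 0.038",
)

```text
time: 2.15
eef_pos: [0.4413, 0.0804, 0.3554]
eef_rot: [0.166, -3.136, 0.0]
wrist_force: [0.3, 0.2, 0.2]
opening: 0.0377
grasp_force: 0.0
```

```bash
python3 - <<'E'
from station import *
from h import *
s=snapshot("wrist"); t=snapshot("top"); pickle.dump((s,t),open("s1.pkl","wb"))
cv2.imwrite("pics/w1.png",cv2.cvtColor(s["pixels"],cv2.COLOR_RGB2BGR))
x=state(); print(x["time"],x["eef_pos"],x["eef_rot"],x["joint_pos"],x["opening"])
E
```

```text
2.25 [0.44132842 0.0796194  0.35534946] [ 1.63127969e-01 -3.13647705e+00  6.52581924e-04] [ 6.20305147e-01 -9.40635948e-02 -1.69257263e-01 -1.21738797e-04
 -1.49656484e+00 -2.08716616e+00] 0.03815481043085145
```

View pics/w1.png

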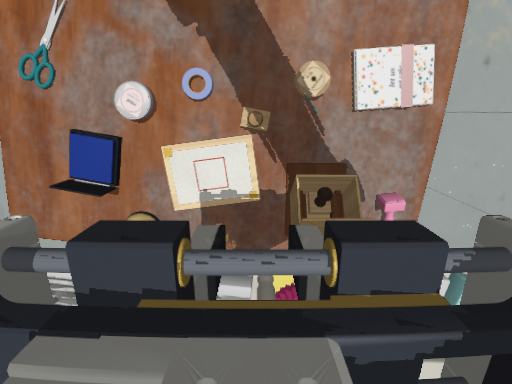

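The wrist view shows the frame at (211,174), the blue plate at (94,157), and the caddy rim with corners near (298,178) and (358,178). The dark knob in it is at (323,194).

```bash
python3 - <<'E'
from h import *
s,t=pickle.load(open("s1.pkl","rb")); px=s["pixels"]; r,g,b=[px[...,i].astype(int) for i in range(3)]
roi=np.zeros(r.shape,bool); roi[150:200,185:240]=1
ys,xs=np.nonzero((r>g+40)&roi); P=onz(s,np.c_[xs,ys],.01)[:,:2].astype(np.float32)
print("frame wrist",cv2.minAreaRect(P))
p=t["pixels"]; r2,g2=[p[...,i].astype(int) for i in (0,1)]
blue=(b>r+50)&(b>g+40); blue[:,140:]=0; print("ink",rect(s,blue,.023))
im=cv2.cvtColor(px,cv2.COLOR_RGB2BGR)[155:235,280:400]
cv2.imwrite("pics/c2.png",cv2.resize(im,None,fx=6,fy=6,interpolation=cv2.INTER_CUBIC))
E
```

```text
frame wrist ((0.48246753215789795, -0.003828655928373337), (0.060562655329704285, 0.05945897102355957), 13.507555961608887)
ink (array([ 0.4732, -0.2314]), array([0.0829, 0.0846]), -3.4177474975585938)
```

View pics/c2.png

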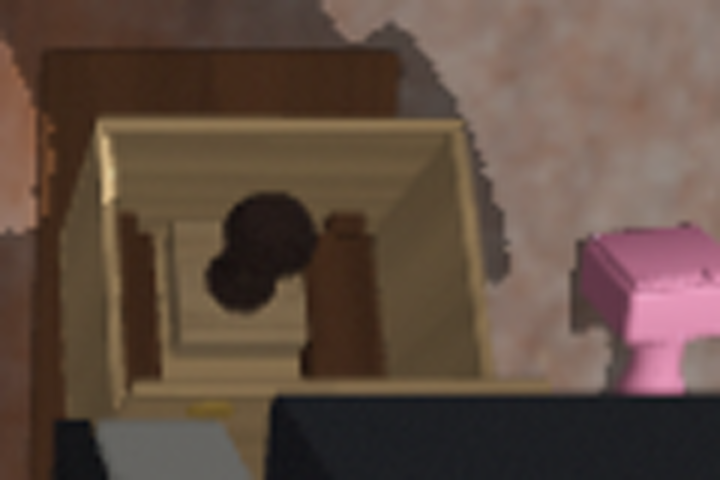

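The crop shows the knob at (272,233), the lower rim corners at (97,119) and (463,119), and the plate's front corners at (42,50) and (400,50).

```bash
python3 - <<'E'
from h import *
s,t=pickle.load(open("s1.pkl","rb"))
c=lambda a:[280+a[0]/6-.4,155+a[1]/6-.4]
print("knob px",c((272,233)))
pl=onz(s,[c((400,50)),c((42,50))],.01)[:,:2]; e=pl[0]-pl[1]
lo=onz(s,[c((463,119)),c((97,119))],.088)[:,:2]; f=lo[0]-lo[1]
for q,e in ((pl,e),(lo,f)): print(q.round(4).tolist(),q.mean(0),np.hypot(*e),np.degrees(np.arctan2(-e[0],e[1])))
z0=pickle.load(open("s0.pkl","rb"))["top"]
ax=np.array([-.574,0,.819]); n=np.array([.819,0,.574]); m=np.array([-.034,0,.113])
M=R.from_euler('z',6.3,degrees=True).as_matrix()
for zz in (74,62): 
  p=M@(m-n*.020-ax*(.093-zz/1000))+[.5156,.2031,0]; print(p,proj(s,p),proj(z0,p))
  q=onz(s,[c((272,233))],p[2]); print("knob ray in caddy frame offset",(M.T@(q[0]-p)))
q=M@np.array([-.075,0,0]); print("plate front pred",q+[.5156,.2031,0], "rim", M@np.array([-.070,0,0])+[.5156,.2031,0])
Z=-M@ax; print("toolz",Z)
E
```

```text
knob px [324.93333333333334, 193.43333333333334]
[[0.4337, 0.2529], [0.4462, 0.1387]] [0.43991117 0.19584722] 0.11488875059590428 6.255551170061426
[[0.4414, 0.2478], [0.4524, 0.1467]] [0.44694799 0.19723764] 0.10163967263164041 6.213858268842317
[0.47636439 0.19876835 0.085959  ] [[324.06962765 191.33816295]] [[205.80854133 185.2297109 ]]
knob ray in caddy frame offset [3.66311736e-03 1.68793137e-03 1.38777878e-17]
[0.48321079 0.1995242  0.076131  ] [[322.51891479 193.77574939]] [[206.29789312 183.49466576]]
knob ray in caddy frame offset [-0.00059697  0.00416131  0.        ]
plate front pred [0.44105293 0.19486993 0.        ] rim [0.44602273 0.1954186  0.        ]
toolz [ 0.57053359  0.06298749 -0.819     ]
```

Request:
send_rows(
  targets="0.017 -0.152 0 -0.015 0.028 0 0.038;0.017 -0.152 0 -0.015 0.028 -0.02 0.038;0.017 -0.152 0 -0.015 0.028 -0.03 0.038;0.016 -0.151 0 -0.015 0.026 -0.03 0.038;0 0 0 0 0 -0.05 0.038;0 0 0 0 0 0 0.038;0 0 0 0 0 0 0.038",
)

```text
time: 3.12
eef_pos: [0.4174, 0.1626, 0.2489]
eef_rot: [-0.161, 2.621, 0.038]
wrist_force: [-0.0, 0.1, 0.4]
opening: 0.0379
grasp_force: 0.0
```

```bash
cat > st.py <<'E'
from station import *
from h import *
x=state(); M=R.from_rotvec(x["eef_rot"]).as_matrix()
print(x["time"],x["eef_pos"].round(4),"z",M[:,2].round(4),"y",M[:,1].round(4),x["joint_pos"].round(3),x["wrist_force"].round(2),round(x["opening"],4),x["grasp_force"])
E
python3 st.py
```

```text
3.125 [0.4174 0.1626 0.2489] z [ 0.4902  0.0574 -0.8697] y [-0.1214  0.9926 -0.0029] [ 1.224 -0.428 -0.964  0.608 -0.884 -3.03 ] [-0.01  0.07  0.4 ] 0.0379 0.0
```

Request:
send_rows(
  targets="-0.0907 -0.0106 0.161 0 0 0 0.038;-0.0907 -0.0106 0.161 0 0 0 0.038;-0.0907 -0.0106 0.161 0 0 0 0.038;-0.0907 -0.0106 0.161 0 0 0 0.038;-0.0907 -0.0106 0.161 0 0 0 0.038;-0.0907 -0.0106 0.161 0 0 0 0.038;-0.0907 -0.0106 0.161 0 0 0 0.038;-0.0907 -0.0106 0.161 0 0 0 0.038;-0.0907 -0.0106 0.161 0 0 0 0.038;-0.0907 -0.0106 0.161 0 0 0 0.038;-0.0907 -0.0106 0.161 0 0 0 0.038;-0.0907 -0.0106 0.161 0 0 0 0.038",
)

```text
time: 4.62
eef_pos: [0.4176, 0.1632, 0.2494]
eef_rot: [-2.598, 1.088, -0.651]
wrist_force: [-0.3, -0.5, -0.2]
opening: 0.038
grasp_force: 0.0
```

Request:
send_rows(
  targets="-0.0907 -0.0106 0.161 0 0 0 0.038;-0.0907 -0.0106 0.161 0 0 0 0.038;-0.0907 -0.0106 0.161 0 0 0 0.038;-0.0907 -0.0106 0.161 0 0 0 0.038;-0.0907 -0.0106 0.161 0 0 0 0.038;0 0 0 0 0 0 0.038;0 0 0 0 0 0 0.038",
)

```text
time: 5.5
eef_pos: [0.417, 0.1631, 0.248]
eef_rot: [-3.005, -0.188, -0.797]
wrist_force: [-0.2, -1.0, 0.0]
opening: 0.0376
grasp_force: 0.0
```

```bash
cat >> st.py <<'E'
a=np.radians(6.3); Ry=R.from_euler('z',6.3,degrees=True).as_matrix()
Z=Ry@np.array([.5736,0,-.8192]); Y=Ry@np.array([0,-1,0.]); T=np.c_[np.cross(Y,Z),Y,Z]
H=np.array([.483,.201,.076])
print("turn to tilt",(R.from_matrix(T)*R.from_matrix(M).inv()).as_rotvec().round(4))
for k in (-.12,-.06,0,.019): print(k,"shift",(H+Z*k-x["eef_pos"]).round(4))
E
python3 st.py
```

```text
5.5 [0.417  0.1631 0.248 ] z [ 0.4918  0.0565 -0.8689] y [ 0.123  -0.9924  0.005 ] [ 1.228 -0.428 -0.968  0.612 -0.884  0.106] [-0.17 -1.01  0.01] 0.0376 0.0
turn to tilt [ 0.0158 -0.0918 -0.0131]
-0.12 shift [-0.0024  0.0304 -0.0737]
-0.06 shift [ 0.0318  0.0341 -0.1228]
0 shift [ 0.066   0.0379 -0.172 ]
0.019 shift [ 0.0769  0.0391 -0.1876]
```

Request:
send_rows(
  targets="0 0 0 0 0.016 -0.015 0.038;0 0 0 0 0.015 -0.025 0.038;0.005 -0.03 -0.004 0 0 -0.034 0.038;0.005 -0.03 -0.004 0.014 0.002 -0.02 0.038;0.006 -0.032 -0.005 0.014 0.001 -0.02 0.038;0 0 0 0 0 0 0.038;0 0 0 0 0 0 0.038",
)

```text
time: 6.38
eef_pos: [0.4665, 0.2163, 0.1918]
eef_rot: [-3.021, -0.163, -0.812]
wrist_force: [-0.1, 0.1, -0.6]
opening: 0.0379
grasp_force: 0.0
```

```bash
python3 st.py
```

```text
6.375 [0.4665 0.2163 0.1918] z [ 0.4998  0.0361 -0.8654] y [ 0.1028 -0.9945  0.0178] [ 1.056 -0.189 -1.016  0.829 -0.602 -0.042] [-0.07  0.1  -0.56] 0.0379 0.0
turn to tilt [ 0.0269 -0.0839  0.0077]
-0.12 shift [-0.0519 -0.0229 -0.0175]
-0.06 shift [-0.0177 -0.0191 -0.0667]
0 shift [ 0.0165 -0.0153 -0.1158]
0.019 shift [ 0.0273 -0.0141 -0.1314]
```

```bash
cat > kin.py <<'E'
from h import *
from scipy.optimize import least_squares
D=[([-9.47904887e-01,.359289909,.0112807839,-.000217,-1.22407585,-.288121],[.22162144,-.63717071,.19630591],[.523225396,-3.09732591,-.00195888]),
([.620305147,-.0940635948,-.169257263,-.00012174,-1.49656484,-2.08716616],[.44132842,.0796194,.35534946],[.163127969,-3.13647705,.000652582]),
([1.224,-.428,-.964,.608,-.884,-3.03],[.4174,.1626,.2489],[-.161,2.621,.038]),
([1.228,-.428,-.968,.612,-.884,.106],[.417,.1631,.248],[-3.005,-.188,-.797]),
([1.056,-.189,-1.016,.829,-.602,-.042],[.4665,.2163,.1918],[-3.021,-.163,-.812])]
def fk(p,q,ax):
    t=p[:21].reshape(7,3); T=np.zeros(3); M=np.eye(3)
    for i in range(6):
        T=T+M@t[i]; M=M@R.from_rotvec(np.array(ax[i])*q[i]).as_matrix()
    return T+M@t[6], M@R.from_rotvec(p[21:24]).as_matrix()
def res(p,ax,D):
    o=[1e-3*p[:21]]
    for q,x,r in D:
        T,M=fk(p,q,ax); o+=[T-x,.3*R.from_matrix(R.from_rotvec(r).as_matrix().T@M).as_rotvec()]
    return np.concatenate(o)
E
cat > fit.py <<'E'
from kin import *
best=None
for n,a4 in dict(x=(1,0,0),mx=(-1,0,0),z=(0,0,1),mz=(0,0,-1)).items():
    ax=[(0,0,1),(0,1,0),(0,-1,0),a4,(0,-1,0),(-1,0,0)]
    for r0 in [(0,1.57,0),(1.2,1.2,1.2),(1.2,-1.2,1.2),(-1.2,1.2,1.2),(2.2,0,2.2)]:
        s=least_squares(res,np.r_[np.tile([.1,0,.1],7),r0],args=(ax,D))
        if best is None or s.cost<best[0]: best=(s.cost,n,s.x,ax)
    print(n,best[0],best[1])
c,n,p,ax=best; pickle.dump((p,ax),open("kin.pkl","wb"))
print(p[:21].reshape(7,3).round(3),p[21:])
for q,x,r in D: T,M=fk(p,q,ax); print((T-x).round(4),R.from_matrix(R.from_rotvec(r).as_matrix().T@M).magnitude())
E
python3 fit.py
```

```text
x 0.17038008305960897 x
mx 3.5140228080558053e-07 mx
z 3.5140228080558053e-07 mx
mz 3.5140228080558053e-07 mx
[[ 0.001  0.005  0.101]
 [ 0.027 -0.013  0.101]
 [ 0.02  -0.013  0.607]
 [ 0.213 -0.013 -0.031]
 [ 0.213 -0.079  0.042]
 [ 0.215 -0.079 -0.013]
 [ 0.215 -0.     0.   ]] [-1.2091248   1.20892418 -1.20971796]
[-0.  0.  0.] 0.0004927622442857745
[ 0.  0. -0.] 0.0004923985473755097
[ 0. -0. -0.] 0.00045228263337080825
[-0. -0.  0.] 0.0006108044354685149
[ 0. -0. -0.] 0.0004328293661542265
```

```bash
cat > ik.py <<'E'
from kin import *
p,ax=pickle.load(open("kin.pkl","rb"))
lo=np.array([-3.07,-1.43,-1.02,-3.03,-3.05,-3.03])+.01; hi=np.array([3.07,2.12,1.25,1.67,0,3.03])-.01
def ik(x,M,seeds=25,q0=None,rng=np.random.default_rng(0)):
    f=lambda q:(lambda t,m:np.r_[t-x,.3*R.from_matrix(M.T@m).as_rotvec()])(*fk(p,q,ax)); S=[]
    for i in range(seeds):
        st=q0 if (q0 is not None and i==0) else rng.uniform(lo,hi)
        s=least_squares(f,np.clip(st,lo+.001,hi-.001),bounds=(lo,hi),max_nfev=60)
        S.append((np.linalg.norm(s.fun),s.x))
        if q0 is not None and S[-1][0]<1e-4: break
    S.sort(key=lambda a:a[0]); return S
def tool(tilt,flip,yaw=6.3):
    Q=R.from_euler('z',yaw,degrees=True).as_matrix(); t=np.radians(tilt)
    Z=Q@[np.sin(t),0,-np.cos(t)]; Y=Q@np.array([0,flip,0.]); return np.c_[np.cross(Y,Z),Y,Z]
H=np.array([.483,.201,.076])
E
python3 - <<'E'
from ik import *
for tilt in (35,28,20):
  for flip in (1,-1):
    M=tool(tilt,flip)
    ax35=tool(35,1)[:,2]
    for k in (0,-.06,-.12):
      S=ik(H+M[:,2]*.019+ax35*k,M,25); 
      u=[]
      for e,q in S:
        if e<1e-3 and not any(np.abs(q-v).max()<.05 for v in u): u.append(q)
      print(tilt,flip,k,round(S[0][0],4),[v.round(2).tolist() for v in u])
E
```

```text
35 1 0 0.0092 []
35 1 -0.06 0.0294 []
35 1 -0.12 0.0176 []
35 -1 0 0.0092 []
35 -1 -0.06 0.0294 []
35 -1 -0.12 0.0175 []
28 1 0 0.0339 []
28 1 -0.06 0.036 []
28 1 -0.12 0.0 [[3.06, -1.4, -0.97, 0.15, -2.48, 1.86]]
28 -1 0 0.0339 []
28 -1 -0.06 0.036 []
28 -1 -0.12 0.0234 []
20 1 0 0.0109 []
20 1 -0.06 0.0016 []
20 1 -0.12 0.0 [[1.09, -0.19, -0.96, 0.48, -0.66, -2.91]]
20 -1 0 0.0109 []
20 -1 -0.06 0.0017 []
20 -1 -0.12 0.0 [[1.09, -0.19, -0.96, 0.48, -0.66, 0.23]]
```

```bash
python3 - <<'E'
from ik import *
import ik
a35=tool(35,1)[:,2]
M=tool(35,-1)
for e,q in ik.ik(H+M[:,2]*.019,M,60)[:4]: print("lim",round(e,4),q.round(2))
l0,h0=lo.copy(),hi.copy(); lo[:]=-3.3; hi[:]=3.3
u=[]
for e,q in ik.ik(H+M[:,2]*.019,M,80):
    if e<1e-3 and not any(np.abs(q-v).max()<.05 for v in u): u.append(q); print("free",q.round(2))
lo[:]=l0; hi[:]=h0
Q=R.from_euler('z',6.3,degrees=True).as_matrix()
for tilt in (35,25,20,15,10):
  o=[]
  for side in (-20,-10,0,10,20):
    Z=Q@R.from_euler('x',side,degrees=True).apply([np.sin(np.radians(tilt)),0,-np.cos(np.radians(tilt))])
    Y=Q@np.array([0,-1.,0]); Y=Y-Z*(Z@Y); Y/=np.linalg.norm(Y); M=np.c_[np.cross(Y,Z),Y,Z]
    o.append((side,[round(ik.ik(H+M[:,2]*.019+a35*k,M,12)[0][0],3) for k in (0,-.06,-.12)]))
  print(tilt,o)
E
```

```text
lim 0.0092 [ 0.16  0.07 -0.89 -3.02 -0.01 -1.73]
lim 0.0092 [ 0.16  0.07 -0.89 -3.02 -0.01 -1.73]
lim 0.0092 [ 0.16  0.07 -0.89 -3.02 -0.01 -1.73]
lim 0.0092 [ 0.16  0.07 -0.89 -3.02 -0.01 -1.73]
free [-2.19 -1.8  -1.07  2.27  2.55  0.04]
free [ 1.3   1.5  -1.89 -0.62  1.99  0.17]
free [ 0.59  1.68 -2.5   1.5  -2.88  2.67]
free [ 0.32  0.04 -0.72 -2.61  0.24 -2.26]
free [-2.43 -1.88 -0.5  -2.33 -2.68  1.81]
free [ 3.1  -1.67 -1.16  0.2  -2.69 -1.26]
free [-3.16 -1.75 -0.73 -0.93  3.05 -2.4 ]
free [ 3.12 -1.75 -0.73 -0.93  3.05 -2.4 ]
free [ 0.19  0.1  -1.03  2.87 -0.17 -1.37]
free [ 0.4   1.65 -2.42  1.87 -2.97  3.21]
free [ 0.18  1.56 -1.97 -3.22 -2.57 -1.69]
35 [(-20, [np.float64(0.05), np.float64(0.045), np.float64(0.033)]), (-10, [np.float64(0.049), np.float64(0.049), np.float64(0.0)]), (0, [np.float64(0.009), np.float64(0.029), np.float64(0.018)]), (10, [np.float64(0.027), np.float64(0.038), np.float64(0.058)]), (20, [np.float64(0.016), np.float64(0.041), np.float64(0.053)])]
25 [(-20, [np.float64(0.012), np.float64(0.006), np.float64(0.0)]), (-10, [np.float64(0.024), np.float64
[... 432 characters left out ...]
8), np.float64(0.002), np.float64(0.0)]), (20, [np.float64(0.0), np.float64(0.0), np.float64(0.0)])]
15 [(-20, [np.float64(0.0), np.float64(0.0), np.float64(0.0)]), (-10, [np.float64(0.0), np.float64(0.0), np.float64(0.0)]), (0, [np.float64(0.0), np.float64(0.0), np.float64(0.0)]), (10, [np.float64(0.0), np.float64(0.0), np.float64(0.0)]), (20, [np.float64(0.0), np.float64(0.0), np.float64(0.0)])]
10 [(-20, [np.float64(0.0), np.float64(0.0), np.float64(0.0)]), (-10, [np.float64(0.0), np.float64(0.0), np.float64(0.0)]), (0, [np.float64(0.0), np.float64(0.0), np.float64(0.0)]), (10, [np.float64(0.0), np.float64(0.0), np.float64(0.0)]), (20, [np.float64(0.0), np.float64(0.0), np.float64(0.0)])]
```

```bash
python3 - <<'E'
from ik import *
import ik
a35=tool(35,1)[:,2]; n35=np.cross(tool(35,1)[:,1],a35)  # 
for tilt in (50,45,42,38,22,20,19,18,17):
  for side in (-6,0,6):
    Q=R.from_euler('z',6.3,degrees=True).as_matrix()
    Z=Q@R.from_euler('x',side,degrees=True).apply([np.sin(np.radians(tilt)),0,-np.cos(np.radians(tilt))])
    Y=Q@np.array([0,-1.,0]); Y=Y-Z*(Z@Y); Y/=np.linalg.norm(Y); M=np.c_[np.cross(Y,Z),Y,Z]
    o=[]
    for k in (0,-.06,-.12):
        e,q=ik.ik(H-a35*.004+M[:,2]*.019+a35*k,M,20)[0]; o.append((round(e,4),q.round(2).tolist()))
    print(tilt,side,[a[0] for a in o],o[0][1])
# upright-stamp end poses: tool tilted back by off deg, at frame and ink, any spin
for nm,P in (("frame",[.483,-.004,.072]),("ink",[.4735,-.2325,.085])):
  for off in (-10,15,18):
    for az in (-80,13.5-90+0,13.5,6,103.5,-76.5,193.5):
      M=tool(-off,-1,az); e,q=ik.ik(np.array(P)+[0,0,.02],M,15)[0]; print(nm,off,az,round(e,4),q.round(2).tolist())
E
```

```text
50 -6 [np.float64(0.0487), np.float64(0.0337), np.float64(0.0)] [0.1, 0.1, -1.01, -2.97, -0.33, -1.73]
50 0 [np.float64(0.0351), np.float64(0.0238), np.float64(0.0028)] [0.09, 0.12, -1.01, -2.89, -0.36, -1.79]
50 6 [np.float64(0.0242), np.float64(0.0107), np.float64(0.0038)] [0.07, 0.14, -1.01, -2.79, -0.42, -1.86]
45 -6 [np.float64(0.0378), np.float64(0.0325), np.float64(0.0096)] [0.11, 0.1, -1.01, -3.02, -0.28, -1.69]
45 0 [np.float64(0.0202), np.float64(0.0131), np.float64(0.0161)] [0.12, 0.11, -1.01, -3.0, -0.3, -1.71]
45 6 [np.float64(0.0061), np.float64(0.0), np.float64(0.0217)] [0.1, 0.14, -1.01, -2.88, -0.36, -1.81]
42 -6 [np.float64(0.0353), np.float64(0.0317), np.float64(0.0149)] [0.11, 0.09, -1.0, -3.02, -0.24, -1.69]
42 0 [np.float64(0.0143), np.float64(0.0108), np.float64(0.0319)] [0.13, 0.11, -1.01, -3.02, -0.27, -1.7]
42 6 [np.float64(0.0), np.float64(0.0086), np.float64(0.0326)] [0.13, 0.1, -0.96, -2.87, -0.24, -1.85]
38 -6 [np.float64(0.0334), np.float64(0.0332), np.float64(0.0121)] [0.13, 0.05, -0.92, -3.02, -0.05, -1.71]
38 0 [np.float64(0.0109), np.float64(0.0197)
[... 3351 characters left out ...]
0.33, -0.23, -0.25, -1.15, 0.62]
ink 15 13.5 0.0 [-0.03, 0.35, -0.32, 0.08, -1.15, 1.8]
ink 15 6 0.0 [-0.05, 0.36, -0.3, 0.04, -1.18, 1.71]
ink 15 103.5 0.0 [0.09, 0.12, -0.75, 0.41, -0.7, 2.97]
ink 15 -76.5 0.0 [-0.27, 0.33, -0.23, -0.25, -1.15, 0.62]
ink 15 193.5 0.0 [-0.17, 0.08, -0.6, -0.17, -0.66, -1.04]
ink 18 -80 0.0 [-0.31, 0.35, -0.2, -0.3, -1.19, 0.62]
ink 18 -76.5 0.0 [-0.3, 0.36, -0.19, -0.29, -1.21, 0.67]
ink 18 13.5 0.0 [-0.02, 0.38, -0.29, 0.09, -1.2, 1.79]
ink 18 6 0.0 [-0.05, 0.39, -0.26, 0.05, -1.23, 1.7]
ink 18 103.5 0.0 [0.12, 0.11, -0.81, 0.51, -0.68, 2.85]
ink 18 -76.5 0.0 [-0.3, 0.36, -0.19, -0.29, -1.21, 0.67]
ink 18 193.5 0.0 [-0.19, 0.06, -0.62, -0.22, -0.62, -0.98]
```

```bash
cat > g.py <<'E'
from station import *
from ik import *
x=state(); M0=R.from_rotvec(x["eef_rot"]).as_matrix()
Q=R.from_euler('z',6.3,degrees=True).as_matrix(); t=np.radians(18)
Z=Q@R.from_euler('x',-3,degrees=True).apply([np.sin(t),0,-np.cos(t)])
Y=Q@np.array([0,-1.,0]); Y=Y-Z*(Z@Y); Y/=np.linalg.norm(Y); M=np.c_[np.cross(Y,Z),Y,Z]
a=tool(35,1)[:,2]; G=np.array([.4791,.2005,.0782])+Z*.019
print("q",x["joint_pos"].round(2),"Z",Z.round(3),"F",x["wrist_force"].round(1),x["opening"],x["grasp_force"])
print("turn",(R.from_matrix(M)*R.from_matrix(M0).inv()).as_rotvec().round(4)); q0=x["joint_pos"]
for k in (-.12,-.08,-.04,0):
    T=G+a*k; e,q=ik(T,M,15,q0)[0]; q0=q; print(k,T.round(4),"shift",(T-x["eef_pos"]).round(4),"ik",round(e,4),q.round(2))
E
python3 g.py
```

```text
q [ 1.06 -0.19 -1.02  0.83 -0.6  -0.04] Z [ 0.313 -0.016 -0.95 ] F [-0.1  0.1 -0.6] 0.03787273942828002 0.0
turn [-0.0499  0.2056 -0.0153]
-0.12 [0.4166 0.1927 0.1585] shift [-0.0499 -0.0237 -0.0334] ik 0.0 [ 1.11 -0.16 -0.91  0.44 -0.74  0.25]
-0.08 [0.4394 0.1952 0.1257] shift [-0.0271 -0.0212 -0.0661] ik 0.0 [ 1.03 -0.08 -0.95  0.5  -0.61  0.24]
-0.04 [0.4622 0.1977 0.0929] shift [-0.0043 -0.0186 -0.0989] ik 0.0 [ 0.95  0.01 -0.98  0.61 -0.48  0.19]
0 [0.485  0.2002 0.0602] shift [ 0.0185 -0.0161 -0.1317] ik 0.0011 [ 0.85  0.1  -1.01  0.77 -0.36  0.11]
```

Request:
send_rows(
  targets="-0.017 0.07 -0.005 -0.02 -0.01 0 0.039;-0.017 0.07 -0.005 -0.015 -0.007 0 0.039;-0.016 0.066 -0.005 -0.015 -0.006 -0.013 0.039;0 0 0 0 0 -0.02 0.039;0 0 0 0 0 0 0.039;0 0 0 0 0 0 0.039",
)

```text
time: 7.12
eef_pos: [0.4164, 0.1941, 0.1595]
eef_rot: [3.068, 0.161, 0.491]
wrist_force: [-0.5, -0.4, 0.7]
opening: 0.0389
grasp_force: 0.0
```

```bash
python3 g.py; python3 - <<'E'
from station import *
from h import *
s=snapshot("wrist"); pickle.dump(s,open("s2.pkl","wb"))
cv2.imwrite("pics/w2.png",cv2.cvtColor(s["pixels"],cv2.COLOR_RGB2BGR))
E
```

```text
q [ 1.12 -0.16 -0.88  0.43 -0.77  0.25] Z [ 0.313 -0.016 -0.95 ] F [-0.5 -0.4  0.7] 0.038884654513803706 0.0
turn [-0.0007  0.0002 -0.003 ]
-0.12 [0.4166 0.1927 0.1585] shift [ 0.0002 -0.0014 -0.001 ] ik 0.0 [ 1.11 -0.16 -0.91  0.44 -0.74  0.25]
-0.08 [0.4394 0.1952 0.1257] shift [ 0.023   0.0011 -0.0338] ik 0.0 [ 1.03 -0.08 -0.95  0.5  -0.61  0.24]
-0.04 [0.4622 0.1977 0.0929] shift [ 0.0458  0.0036 -0.0666] ik 0.0 [ 0.95  0.01 -0.98  0.61 -0.48  0.19]
0 [0.485  0.2002 0.0602] shift [ 0.0686  0.0061 -0.0993] ik 0.0011 [ 0.85  0.1  -1.01  0.77 -0.36  0.11]
```

View pics/w2.png

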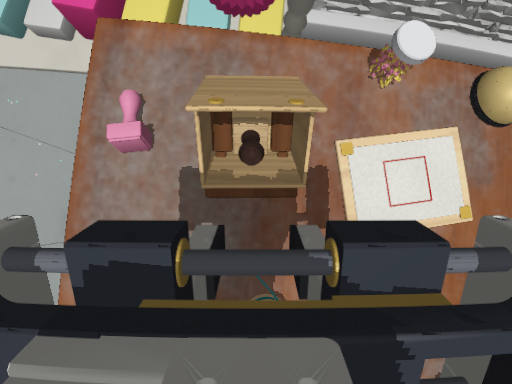

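The wrist view shows the caddy face-on, with the knob at (251,153), the lower rim corners at (203,186) and (306,186), and the frame at (408,181).

```bash
python3 - <<'E'
from h import *
from ik import tool,H
s=pickle.load(open("s2.pkl","rb")); px=s["pixels"].astype(int)
m=px.sum(2)<140; m[:,:228]=0; m[:,272:]=0; m[:128]=0; m[172:]=0
dt=cv2.distanceTransform(m.astype(np.uint8),cv2.DIST_L2,5); k=np.unravel_index(dt.argmax(),dt.shape); print("knob px",k[::-1],dt.max())
o,d=ray(s,[[k[1],k[0]]]); d=d[0]/np.linalg.norm(d[0])
Q=R.from_euler('z',6.3,degrees=True).as_matrix(); a=-tool(35,1)[:,2]; n=Q@[.819,0,.574]; y=Q@[0,1,0]
for zz in (74,66):
    p=H+a*(zz-62)/1000; t=((p-o)@a)/(d@a); q=o+d*t-p; print(zz,"n,y offset mm",q@n*1e3,q@y*1e3,"px",proj(s,p))
r,g=px[...,0],px[...,1]; roi=np.zeros(m.shape,bool); roi[150:212,378:440]=1
ys,xs=np.nonzero((r>g+40)&roi); print("frame",cv2.minAreaRect(onz(s,np.c_[xs,ys],.01)[:,:2].astype(np.float32)))
print("lower rim mid", onz(s,[[203,186.5],[306,186.5]],.089).mean(0))
E
```

```text
knob px (np.int64(250), np.int64(139)) 8.5907
74 n,y offset mm 19.16979591157135 3.1994151263933754 px [[253.16160501 157.48591108]]
66 n,y offset mm 16.123975286025654 2.993382830610376 px [[252.89468315 154.17205301]]
frame ((0.48251381516456604, -0.0045188553631305695), (0.05959571525454521, 0.060024604201316833), 13.681758880615234)
lower rim mid [0.44757646 0.19579854 0.089     ]
```

Request:
send_rows(
  targets="0 0 0 0.0115 0.0007 -0.017 0.039;0 0 0 0.0115 0.001 -0.017 0.039;0 0 0 0.0115 0.0013 -0.0165 0.039;0 0 0 0.0115 0.0013 -0.0165 0.039;0 0 0 0 0 0 0.039;0 0 0 0 0 0 0.039",
)

```text
time: 7.92
eef_pos: [0.4626, 0.1982, 0.0924]
eef_rot: [3.067, 0.16, 0.491]
wrist_force: [0.4, -0.0, 1.0]
opening: 0.0387
grasp_force: 0.0
```

```bash
python3 g.py
```

```text
q [ 0.97  0.01 -0.95  0.58 -0.51  0.21] Z [ 0.313 -0.016 -0.95 ] F [ 0.4 -0.   1. ] 0.03871594906388631 0.0
turn [-0.0004  0.0003 -0.0023]
-0.12 [0.4166 0.1927 0.1585] shift [-0.046  -0.0055  0.066 ] ik 0.0 [ 1.11 -0.16 -0.91  0.44 -0.74  0.25]
-0.08 [0.4394 0.1952 0.1257] shift [-0.0232 -0.003   0.0332] ik 0.0 [ 1.03 -0.08 -0.95  0.5  -0.61  0.24]
-0.04 [0.4622 0.1977 0.0929] shift [-0.0004 -0.0005  0.0005] ik 0.0 [ 0.95  0.01 -0.98  0.61 -0.48  0.19]
0 [0.485  0.2002 0.0602] shift [ 0.0224  0.002  -0.0323] ik 0.0011 [ 0.85  0.1  -1.01  0.77 -0.36  0.11]
```

Request:
send_rows(
  targets="0 0 0 0.0076 0.001 -0.011 0.039;0 0 0 0.0075 0.001 -0.011 0.039;0 0 0 0.0075 0.001 -0.0105 0.039;0 0 0 0 0 0 0.039;0 0 0 0 0 0 0.039",
)

```text
time: 8.55
eef_pos: [0.4852, 0.2013, 0.0601]
eef_rot: [3.068, 0.161, 0.492]
wrist_force: [0.5, 0.4, -0.9]
opening: 0.039
grasp_force: 0.0
```

```bash
python3 g.py | head -2; python3 g.py|tail -1
```

```text
q [ 0.87  0.1  -0.99  0.74 -0.38  0.12] Z [ 0.313 -0.016 -0.95 ] F [ 0.5  0.4 -0.9] 0.039015974312502866 0.0
turn [-0.0007  0.0006 -0.0026]
0 [0.485  0.2002 0.0602] shift [-0.0001 -0.0011  0.0001] ik 0.0011 [ 0.85  0.1  -1.01  0.77 -0.36  0.11]
```

No contact. Closing now.

Request:
send_rows(
  targets="0 0 0 0 0 0 0.02;0 0 0 0 0 0 0.015;0 0 0 0 0 0 0.015;0 0 0 0 0 0 0.015;0 0 0 0 0 0 0.015",
  grip_force=30,
)

```text
time: 9.18
eef_pos: [0.4851, 0.2011, 0.0591]
eef_rot: [3.067, 0.161, 0.49]
wrist_force: [0.2, -0.4, -0.3]
opening: 0.0152
grasp_force: 0.0
```

```bash
python3 - <<'E'
from station import *
from h import *
s=snapshot("wrist"); t=snapshot("top"); c=snapshot("scene"); pickle.dump((s,t,c),open("s3.pkl","wb"))
im=lambda q,a,b,x,y,w,h: cv2.cvtColor(cv2.resize(q["pixels"][a:b,x:y],(w,h),interpolation=cv2.INTER_CUBIC),cv2.COLOR_RGB2BGR)
cv2.imwrite("pics/m3.png",np.hstack([im(s,20,220,150,350,400,400),im(c,150,250,150,250,400,400)]))
E
```

```text
(no output)
```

View pics/m3.png

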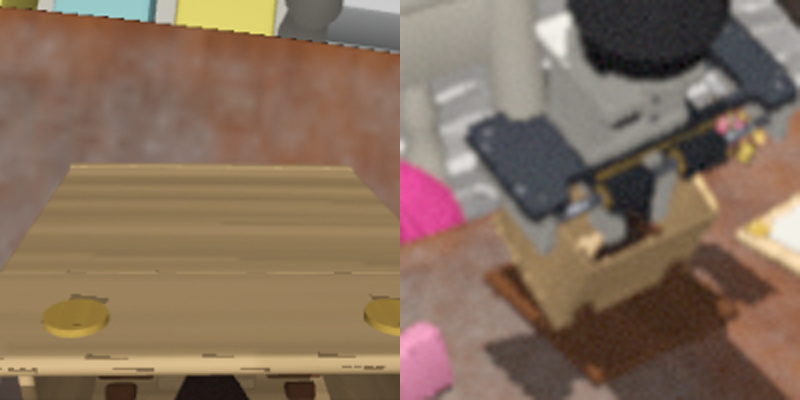

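```bash
python3 - <<'E'
from station import *
from h import *
from ik import tool,H
s,t,c=pickle.load(open("s3.pkl","rb"))
Q=R.from_euler('z',6.3,degrees=True).as_matrix(); a=-tool(35,1)[:,2]; n=Q@[.819,0,.574]; y=Q@[0,1,0]
for nm,v in (("w",s),("t",t),("c",c)):
  for zz in (74,66,57,40):
    p=H+a*(zz-62)/1000; print(nm,zz,proj(v,np.array([p,p-y*.0135,p+y*.0135,p+n*.0135])).round(1).tolist())
x=state(); print(x["opening"],x["grasp_force"],x["eef_pos"])
M=R.from_rotvec(x["eef_rot"]).as_matrix(); g=x["eef_pos"]-.019*M[:,2]; dlt=g-H; print("grasp pt rel H (n,y,a)",dlt@n,dlt@y,dlt@a)
for k in (0,-.019,-.04): 
  q=x["eef_pos"]+M[:,2]*k; print(k,[proj(v,np.array([q,q+M[:,1]*.0135,q-M[:,1]*.0135])).round(1).tolist() for v in (s,c)])
px=s["pixels"].astype(int).sum(2)
for r in range(200,236,3): print(r,px[r,215:300:4].tolist())
E
```

```text
w 74 [[259.0, 238.8], [280.8, 238.4], [237.0, 239.2], [259.4, 221.4]]
w 66 [[258.3, 230.5], [279.3, 230.2], [237.2, 230.8], [258.7, 213.4]]
w 57 [[257.6, 221.9], [277.8, 221.6], [237.3, 222.2], [258.0, 205.1]]
w 40 [[256.5, 207.4], [275.2, 207.2], [237.6, 207.6], [256.8, 191.3]]
t 74 [[205.2, 185.2], [210.5, 185.3], [200.0, 185.2], [205.1, 180.4]]
t 66 [[205.6, 184.1], [210.8, 184.2], [200.4, 184.0], [205.4, 179.2]]
t 57 [[205.9, 182.8], [211.1, 182.9], [200.8, 182.7], [205.8, 178.0]]
t 40 [[206.6, 180.4], [211.7, 180.5], [201.5, 180.3], [206.5, 175.6]]
c 74 [[206.8, 204.3], [211.1, 202.4], [202.4, 206.3], [204.1, 200.0]]
c 66 [[206.0, 205.6], [210.3, 203.7], [201.6, 207.6], [203.4, 201.3]]
c 57 [[205.1, 207.1], [209.4, 205.1], [200.8, 209.0], [202.5, 202.8]]
c 40 [[203.5, 209.8], [207.7, 207.8], [199.2, 211.7], [201.0, 205.6]]
0.015277084489507643 0.0 [0.48511848 0.20109313 0.05912834]
grasp pt rel H (n,y,a) -0.002396305289242471 0.0007915220290335035 0.003114415430718789
0 [[[256.9, 222.1], [275.9, 222.1], [238.0, 222.1]], [[205.7, 211.1], [210.0, 209.0], [201.4, 213.3]]]
-0.019 [[
[... 782 characters left out ...]
235, 234, 235, 236, 139, 76, 67, 75, 72, 71, 64, 69, 99, 238, 238, 236, 237, 237, 119, 127]
218 [115, 258, 259, 261, 259, 260, 66, 70, 80, 69, 73, 75, 69, 68, 73, 265, 265, 266, 266, 268, 118, 126]
221 [80, 82, 239, 273, 274, 267, 70, 81, 76, 70, 73, 64, 75, 77, 66, 246, 282, 284, 283, 130, 77, 78]
224 [78, 78, 192, 260, 260, 181, 74, 75, 74, 74, 73, 75, 72, 69, 71, 67, 262, 265, 265, 102, 76, 78]
227 [77, 78, 162, 291, 290, 290, 58, 67, 72, 60, 66, 70, 67, 80, 58, 68, 289, 290, 289, 89, 80, 78]
230 [78, 65, 158, 289, 290, 289, 64, 62, 80, 68, 74, 75, 71, 68, 58, 64, 290, 292, 289, 85, 76, 79]
233 [82, 61, 149, 292, 292, 287, 63, 59, 70, 78, 80, 77, 80, 70, 60, 60, 289, 292, 289, 67, 68, 78]
```

The wrist image shows the dark knob (columns 239–277) snugly between the light fingers, although the reported opening says otherwise. I'll close further and check again.

Request:
send_rows(
  targets="0 0 0 0 0 0 0;0 0 0 0 0 0 0;0 0 0 0 0 0 0;0 0 0 0 0 0 0",
  grip_force=30,
)

```text
time: 9.82
eef_pos: [0.4851, 0.2011, 0.0591]
eef_rot: [3.067, 0.161, 0.49]
wrist_force: [-0.5, 0.7, -0.2]
opening: 0.0002
grasp_force: 0.0
```

```bash
python3 - <<'E'
from station import *
from h import *
s=snapshot("wrist")
px=s["pixels"].astype(int).sum(2)
for r in (218,224,230,233,240,250): print(r,px[r,191:320:4].tolist())
x=state();print(x["opening"],x["grasp_force"])
cv2.imwrite("pics/w4.png",cv2.cvtColor(cv2.resize(s["pixels"][190:290,176:336],(800,500),interpolation=cv2.INTER_CUBIC),cv2.COLOR_RGB2BGR))
E
```

```text
218 [199, 206, 251, 134, 125, 121, 116, 255, 255, 256, 253, 256, 66, 68, 74, 69, 72, 76, 76, 73, 73, 259, 260, 262, 260, 262, 118, 124, 121, 205, 360, 226, 210]
224 [77, 77, 76, 78, 76, 79, 73, 75, 76, 82, 79, 78, 72, 78, 117, 73, 67, 66, 64, 115, 76, 77, 79, 81, 80, 79, 76, 77, 80, 78, 77, 79, 78]
230 [77, 79, 76, 78, 78, 77, 78, 78, 76, 77, 77, 80, 74, 75, 286, 72, 62, 62, 103, 286, 79, 77, 79, 72, 75, 77, 78, 76, 76, 79, 80, 76, 80]
233 [75, 71, 71, 75, 76, 75, 71, 76, 78, 79, 82, 75, 77, 68, 286, 53, 52, 62, 61, 286, 77, 71, 76, 77, 73, 78, 77, 77, 76, 74, 81, 80, 76]
240 [76, 79, 80, 77, 79, 79, 75, 72, 78, 79, 78, 80, 80, 93, 215, 56, 60, 60, 56, 188, 75, 76, 77, 70, 74, 75, 81, 81, 74, 78, 79, 79, 76]
250 [181, 181, 184, 180, 180, 184, 184, 185, 183, 183, 185, 186, 186, 175, 139, 130, 131, 129, 129, 168, 103, 183, 183, 187, 183, 185, 183, 183, 181, 182, 179, 179, 182]
0.00018632147924530857 0.0
```

View pics/w4.png

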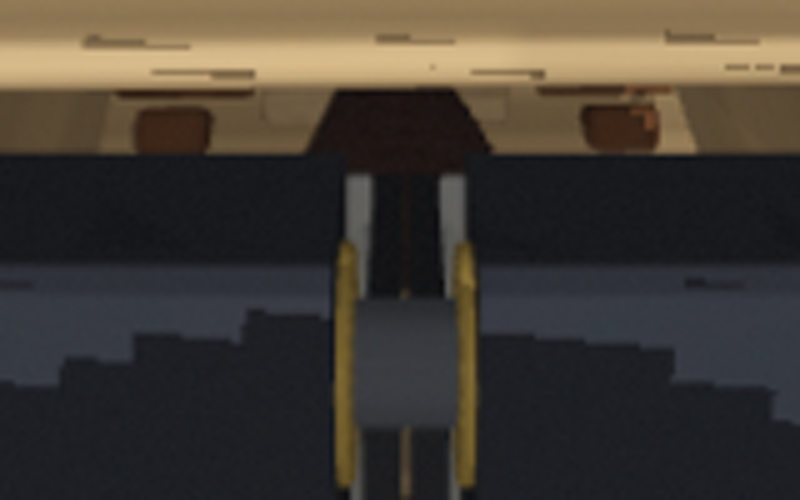

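The crop shows the fingers fully shut above the dark knob flare, so the knob is farther along the camera's ray. I'll triangulate it from the early scene and top pictures.

```bash
python3 - <<'E'
from h import *
from ik import tool,H
d=pickle.load(open("s0.pkl","rb")); c=d["scene"]; t=d["top"]
s1=pickle.load(open("s1.pkl","rb"))[0]; s2=pickle.load(open("s2.pkl","rb"))
C=np.array([.5156,.2031,0])+[-.0002,.001,0]
Q=R.from_euler('z',6.3,degrees=True).as_matrix(); a=-tool(35,1)[:,2]; n=Q@[.819,0,.574]; y=Q@[0,1,0]
m=Q@[-.034,0,.113]+C
# rim corners (outer) predicted: lower wall and back top
for nm,p in dict(loL=m-n*.044+y*.051,loR=m-n*.044-y*.051,bkL=m+n*.044+a*.034+y*.051,bkR=m+n*.044+a*.034-y*.051).items():
    print(nm,[proj(v,p)[0].round(1).tolist() for v in (c,t,s1,s2)])
for nm,v,b in (("scene",c,(170,245,180,235)),("w1",s1,(180,215,312,336))):
    px=v["pixels"].astype(int).sum(2); r0,r1,x0,x1=b; ys,xs=np.nonzero(px[r0:r1,x0:x1]<110)
    print(nm,len(ys),(xs+x0).mean() if len(xs) else 0,(ys+r0).mean() if len(ys) else 0)
px=c["pixels"]; 
for r in range(180,216,2): print(r,[int(v) for v in px[r,176:232:2].astype(int).sum(1)])
cv2.imwrite("pics/s5.png",np.hstack([cv2.cvtColor(cv2.resize(q,(400,560),interpolation=cv2.INTER_CUBIC),cv2.COLOR_RGB2BGR) for q in (px[170:240,180:230],s2["pixels"][60:200,202:302])]))
E
```

```text
loL [[196.6, 216.7], [185.0, 196.5], [356.5, 173.6], [201.3, 188.8]]
loR [[229.8, 201.4], [224.8, 197.0], [295.2, 173.7], [306.0, 187.9]]
bkL [[181.9, 181.0], [181.4, 168.7], [371.7, 219.9], [184.6, 105.9]]
bkR [[216.2, 167.5], [223.3, 169.3], [301.3, 220.3], [328.3, 106.7]]
scene 33 208.72727272727272 223.96969696969697
w1 231 323.3679653679654 196.46320346320346
180 [416, 431, 441, 433, 415, 401, 413, 490, 422, 330, 268, 269, 269, 274, 251, 254, 245, 262, 288, 301, 399, 493, 468, 480, 514, 485, 358, 453]
182 [413, 440, 442, 440, 463, 468, 342, 293, 265, 278, 261, 258, 268, 263, 270, 266, 266, 276, 284, 297, 493, 466, 428, 428, 413, 390, 321, 406]
184 [398, 427, 439, 355, 323, 264, 269, 270, 275, 268, 260, 250, 256, 271, 269, 253, 271, 296, 294, 297, 391, 484, 421, 422, 382, 325, 290, 330]
186 [402, 417, 427, 297, 269, 271, 261, 262, 253, 261, 261, 269, 271, 254, 259, 257, 284, 295, 297, 307, 305, 448, 436, 333, 278, 220, 355, 342]
188 [390, 418, 372, 276, 265, 265, 253, 264, 260, 275, 257, 268, 262, 271, 259, 270, 291, 295, 292, 318, 306, 330, 526, 343, 302, 245, 321, 451]
190 [384
[... 1176 characters left out ...]
 318, 316, 342, 525, 394, 332, 333, 330, 295, 131, 162, 158, 154, 199, 261, 268, 340, 420, 478, 451, 339, 258, 315, 312]
208 [325, 324, 328, 312, 324, 333, 321, 413, 510, 343, 364, 434, 376, 128, 153, 156, 163, 186, 342, 364, 470, 459, 324, 254, 267, 330, 346, 330]
210 [343, 324, 323, 317, 324, 321, 338, 341, 506, 485, 528, 523, 390, 122, 105, 122, 250, 414, 518, 404, 299, 257, 265, 263, 290, 337, 367, 352]
212 [350, 355, 320, 320, 336, 348, 339, 336, 370, 524, 536, 427, 125, 123, 253, 418, 466, 384, 291, 259, 258, 261, 254, 262, 338, 347, 361, 348]
214 [338, 373, 334, 324, 332, 323, 334, 337, 325, 431, 532, 387, 349, 401, 462, 402, 283, 252, 260, 265, 258, 232, 235, 320, 333, 343, 347, 344]
```

View pics/s5.png

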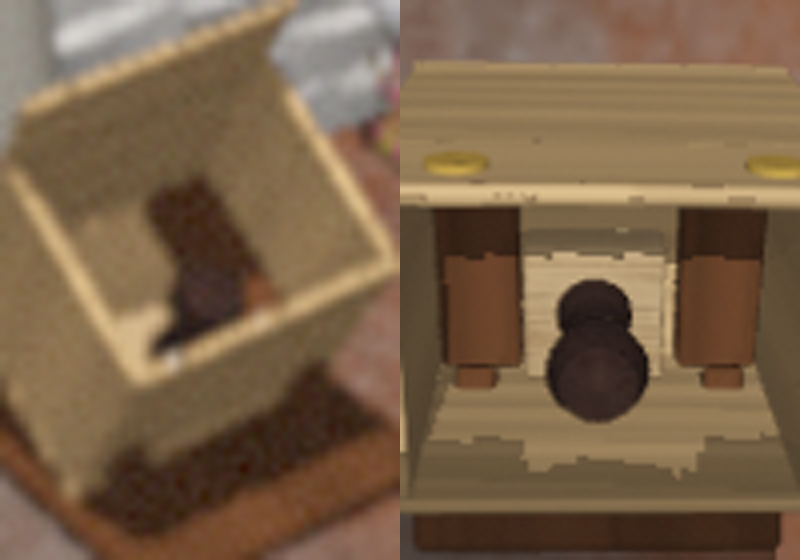

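The left crop (scene) shows the knob disc at about (206,206), and the right crop (w2) shows it at about (251.5,153), both close to prediction. I'll open, back out along the axis, and compare numerically with the picture from the same pose.

Request:
send_rows(
  targets="0 0 0 0 0 0 0.039;0 0 0 0 0 0 0.039;0 0 0 0 0 0 0.039;0 0 0 -0.0115 -0.0015 0.0165 0.039;0 0 0 -0.0115 -0.0015 0.0165 0.039;0 0 0 -0.0115 -0.0015 0.0165 0.039;0 0 0 -0.0115 -0.001 0.0165 0.039;0 0 0 -0.0115 -0.001 0.0165 0.039;0 0 0 -0.0115 -0.001 0.0165 0.039;0 0 0 0 0 0 0.039;0 0 0 0 0 0 0.039",
)

```text
time: 11.25
eef_pos: [0.4161, 0.1936, 0.1578]
eef_rot: [3.067, 0.161, 0.49]
wrist_force: [0.5, -0.4, -0.4]
opening: 0.0389
grasp_force: 0.0
```

```bash
python3 - <<'E'
from station import *
from h import *
from ik import tool,H
x=state(); print(x["time"],x["eef_pos"].round(4),x["opening"])
v2=snapshot("wrist"); c2=snapshot("scene"); t2=snapshot("top"); pickle.dump((v2,c2,t2),open("s6.pkl","wb"))
v1=pickle.load(open("s2.pkl","rb")); c0=pickle.load(open("s0.pkl","rb"))["scene"]
Q=R.from_euler('z',6.3,degrees=True).as_matrix(); a=-tool(35,1)[:,2]
for nm,v in (("before",v1),("now",v2)):
    P=proj(v,H-a*.002)[0]; px=v["pixels"].astype(int); print(nm,"pred knob ctr",P)
    for r in range(118,186,3): print(r,''.join('#' if u.sum()<150 else ('+' if u[0]-u[2]>45 and u.sum()<260 else '.') for u in px[r,195:315:2]))
E
```

```text
11.25 [0.4161 0.1936 0.1578] 0.03887567428884642
before pred knob ctr [252.70281817 151.78997071]
118 ........###########....................##########...........
121 ........###########....................##########...........
124 ........#+++##++++#...................##++++#####...........
127 ........#+++++++++#....................++++++++++...........
130 .........+++++++++#...................#++++++++++...........
133 .........#++++++++#......#######......#++++++++++...........
136 .........#+++++++++.....########.......++++++++++...........
139 .........#+++++++++.....#########.....#+++++++++............
142 .........#+++++++++.....########......#+++++++++............
145 .........#+++++++++.....#########.....#+++++++++............
148 .........#+++++++++....###########.....+++++++++............
151 ...........####...+...#############....+++####+.............
154 ...........+++++......######..#####.......+++++.............
157 .......................###########..........................
160 ........................#########...........................
163 .......................
[... 1333 characters left out ...]
+++++#......######.######.......++++..............
157 .......................###########.......................+..
160 ........................########............................
163 ..........................####..............................
166 ............................................................
169 .......++...................................................
172 ............................................................
175 ...............................+.+..........+...............
178 .....................+......................................
181 ......+++............++++.+++++......+..++.+................
184 ............................................................
```

```bash
python3 - <<'E'
from h import *
from ik import tool,H
d=pickle.load(open("s0.pkl","rb")); s1=pickle.load(open("s1.pkl","rb"))[0]; s2=pickle.load(open("s2.pkl","rb"))
L=[("top",d["top"],(206.4,182.8)),("w1",s1,(324.9,193.4)),("w2",s2,(251,154)),("scene",d["scene"],(206,206))]
def tri(L):
    A=np.zeros((3,3));b=np.zeros(3)
    for _,v,p in L:
        o,q=ray(v,[p]); q=q[0]/np.linalg.norm(q[0]); P=np.eye(3)-np.outer(q,q); A+=P;b+=P@o
    return np.linalg.solve(A,b)
Q=R.from_euler('z',6.3,degrees=True).as_matrix(); a=-tool(35,1)[:,2]; n=Q@[.819,0,.574]; y=Q@[0,1,0]
X=tri(L); print(X,"rel H n,y,a",(X-H)@n,(X-H)@y,(X-H)@a,[ (nm,proj(v,X)[0].round(1)) for nm,v,p in L])
for i,j in ((0,3),(1,3),(2,3)): X=tri([L[i],L[j]]); print(L[i][0],X.round(4),(X-H)@n,(X-H)@y,(X-H)@a)
# rim corners: triangulate w2/scene
for nm,pt,ps,ex in (("loL",(203,187),(197.1,217.1),-1),("loR",(306,187),(228.4,202.8),1)):
    X=tri([("",s2,pt),("",d["scene"],ps)]); print(nm,X.round(4))
C=np.array([.5154,.2041,0]); m=Q@[-.034,0,.113]+C; print("pred",m-n*.044+y*.051,m-n*.044-y*.051)
E
```

```text
[0.48222798 0.201336   0.07776285] rel H n,y,a 0.00041360380899721353 0.00041868399509349 0.0018630341341187256 [('top', array([205.5, 183.6])), ('w1', array([323.9, 193.6])), ('w2', array([252.4, 152.9])), ('scene', array([205.6, 205.9]))]
top [0.4851 0.1993 0.0751] 0.000986752995514929 -0.0019040260796926642 -0.0018277872222402037
w1 [0.4807 0.2019 0.0789] -0.00010101017527346405 0.0011149695921947773 0.0036198044773226054
w2 [0.4804 0.2019 0.0787] -0.000494645145867175 0.0011844014783722043 0.0036422227324497845
loL [0.442  0.2456 0.0848]
loR [0.4535 0.1467 0.0831]
pred [0.4401905  0.24710666 0.087744  ] [0.4513834  0.14572264 0.087744  ]
```

```bash
python3 - <<'E'
from station import *
from h import *
v,c,t=pickle.load(open("s6.pkl","rb")); c0=pickle.load(open("s0.pkl","rb"))["scene"]
x=state(); M=R.from_rotvec(x["eef_rot"]).as_matrix(); T=x["eef_pos"]
for k in (0,-.019,-.04,-.066): print(k,[proj(c,T+M[:,2]*k+M[:,1]*w)[0].round(1).tolist() for w in (-.04,-.0195,0,.0195,.04)])
df=np.abs(c["pixels"].astype(int)-c0["pixels"]).sum(2)
px=c["pixels"].astype(int)
for r in range(150,216,2):
    print(r,''.join('.' if df[r,k]<60 else ('#' if px[r,k].sum()<200 else ('g' if np.ptp(px[r,k])<30 else 'o')) for k in range(160,240)))
E
```

```text
0 [[204.7, 197.1], [212.0, 193.6], [218.8, 190.4], [225.4, 187.2], [232.3, 184.0]]
-0.019 [[205.1, 191.8], [212.5, 188.3], [219.4, 185.1], [226.2, 181.9], [233.1, 178.7]]
-0.04 [[205.6, 185.6], [213.1, 182.2], [220.1, 179.0], [227.0, 175.8], [234.1, 172.6]]
-0.066 [[206.2, 177.8], [213.9, 174.3], [221.1, 171.1], [228.1, 168.0], [235.3, 164.8]]
150 ........................gggg.........gg....gggggggggg........g###g..ggg......gg#
152 ...................gggggggggggggggggggg...gggggggg........g###gg...ggggg...gggg#
154 .................ggggggggggggggggggggggggg...............ggg..gggggggg.....g####
156 ................ggggggggggggggggggggggggggggg.........gggggg..........ggg#####oo
158 ................g###ggggggggggggggggggggggggggggggggggggg....ggggggg######ooo###
160 .................gg##ggggggggggggggggggggggggggggggg...ggggggggg####ooooggg###oo
162 ...................gg##ggggggggggggggggggggggggggg.....gggg###gggggggggggggggggg
164 ....................ggg##gggggggggggggggggggggggg##ggg#####ooog...gggggggggggggg
166 ....................gggg###gggggggggggggggggggg########ooooog....ggggg
[... 1350 characters left out ...]
.......o............
200 ...................................................................oo...........
202 ...................................................................ooo..........
204 ...............................................................ooooo............
206 ...........................................................ooooo................
208 ......................................................ooooo.....................
210 ................................................#oooooo.........................
212 ............................................#oooooo.............................
214 ..................................oo....ooooooo.................................
```

```bash
python3 - <<'E'
from h import *
v,c,t=pickle.load(open("s6.pkl","rb")); c0=pickle.load(open("s0.pkl","rb"))["scene"]
A=cv2.GaussianBlur(c["pixels"],(3,3),0).astype(int);B=cv2.GaussianBlur(c0["pixels"],(3,3),0).astype(int)
df=np.abs(A-B).sum(2)
for r in range(172,212):
    print(r,''.join('.' if d<25 else str(min(9,d//25)) for d in df[r,185:245]))
print("wrist, open fingers: rows 205..260, cols 190..320")
px=v["pixels"].astype(int).sum(2)
for r in range(206,250,2): print(r,''.join('#' if q<110 else ('o' if q<260 else '.') for q in px[r,180:335:2]))
E
```

```text
172 1.49999999999889988999997789999999999999579999984332.1111111
173 1.48999999998788998999862.15689999999999579999941111.1111111
174 .15899999999889999999851253269999999999989999951.11.11111111
175 .25678999988999999996323564.69999999999999999731112.11111111
176 .12333479999999999853234543179999999997789999622111.11111111
177 1.....147999999755432333221279999998742259999732221.11111111
178 111...1368999632222222221.14799997432...27999841221111111111
179 1111.12334543223322222332124678752...111.3799841111.11111111
180 1111.1222222234432112344421345651.1111111.36984.111111111111
181 111111124444455541.1345553222243.111111111.3773.111111111111
182 11111123455555554212345554322132.111111111..3311111111111111
183 11111123455556654212345444443121.1111111111....1111111111111
184 1111111234555665421235554444321.1111111111111111111111111111
185 1111111124556655321234554444321.1111111111111111111111111111
186 1111111112455554321123444444321.1111111111111111111111111111
187 1111111111345543211112344444321.1111111111111111111111111111
188 1111111111234432111111234444311.111111111111111111111111
[... 2675 characters left out ...]
oooooooooooo.####o.............#####
234 ####o............o####oooooooooooooooooooooooooooooooo.#####o............#####
236 ####o............o#####oooooooooooooooooooooooooooooo..#####o............#####
238 #oo##............######oooooooooooooooooooooooooooooo..#####o............#ooo#
240 ooooo...........o######oooooooooooooooooooooooooooooo..######............ooooo
242 .oooo...........o######ooooooooooooooooooooooooooooo...######o...........ooooo
244 .oooo...........#######ooooooooooooooooooooooooooooo...#######...........oooo.
246 .oooo..........o#######oooooooooooooooooooooooooooo....#######..........ooooo.
248 .ooooo........oo#######oooooooooooooooooooooooooooo....#######o.........ooooo.
```

```bash
python3 - <<'E'
from station import *
from h import *
v,c,t=pickle.load(open("s6.pkl","rb"))
x=state(); M=R.from_rotvec(x["eef_rot"]).as_matrix(); T=x["eef_pos"]
for xo in (.0095,0):
  for k in (0,-.01,-.02,-.025,-.03,-.035):
    P=[proj(v,T+M@[xo,w,k])[0].round(1).tolist() for w in (-.0195,.0195)]; print(xo,k,P,"scene(-x side)",proj(c,T+M@[-.0095,-.03,k])[0].round(1),proj(c,T+M@[.0095,-.03,k])[0].round(1),proj(c,T+M@[-.0095,.0195,k])[0].round(1))
E
```

```text
0.0095 0 [[229.8, 209.4], [285.2, 209.5]] scene(-x side) [210.5 198.1] [206.  192.8] [227.7 189.8]
0.0095 -0.01 [[228.4, 214.1], [286.6, 214.1]] scene(-x side) [210.8 195.3] [206.2 190. ] [228.1 187. ]
0.0095 -0.02 [[226.9, 219.2], [288.2, 219.3]] scene(-x side) [211.1 192.5] [206.4 187.1] [228.5 184.2]
0.0095 -0.025 [[226.0, 222.0], [289.1, 222.1]] scene(-x side) [211.2 191. ] [206.6 185.7] [228.8 182.8]
0.0095 -0.03 [[225.2, 224.9], [290.0, 225.0]] scene(-x side) [211.3 189.6] [206.7 184.2] [229.  181.3]
0.0095 -0.035 [[224.2, 228.0], [290.9, 228.1]] scene(-x side) [211.5 188.1] [206.8 182.8] [229.2 179.9]
0 0 [[230.2, 222.1], [284.8, 222.2]] scene(-x side) [210.5 198.1] [206.  192.8] [227.7 189.8]
0 -0.01 [[228.8, 227.3], [286.2, 227.4]] scene(-x side) [210.8 195.3] [206.2 190. ] [228.1 187. ]
0 -0.02 [[227.3, 233.1], [287.8, 233.1]] scene(-x side) [211.1 192.5] [206.4 187.1] [228.5 184.2]
0 -0.025 [[226.5, 236.2], [288.6, 236.3]] scene(-x side) [211.2 191. ] [206.6 185.7] [228.8 182.8]
0 -0.03 [[225.6, 239.5], [289.5, 239.5]] scene(-x side) [211.3 189.6] [206.7 184.2] [229.  181.3]
0 -0.035 [[224.7, 242.9], [290.4, 243.0]] scene(-x side) [211.5 188.1] [206.8 182.8] [229.2 179.9]
```

Both views agree that the real fingertips sit about 27 mm short of the reported TCP. The fingers therefore closed just above the knob. I'll replan 27 mm deeper.

```bash
cat > g2.py <<'E'
from station import *
from ik import *
import sys
tilt,side,zz=map(float,sys.argv[1:4])
x=state(); M0=R.from_rotvec(x["eef_rot"]).as_matrix()
Q=R.from_euler('z',6.3,degrees=True).as_matrix(); t=np.radians(tilt)
Z=Q@R.from_euler('x',side,degrees=True).apply([np.sin(t),0,-np.cos(t)])
Y=Q@np.array([0,-1.,0]); Y=Y-Z*(Z@Y); Y/=np.linalg.norm(Y); M=np.c_[np.cross(Y,Z),Y,Z]
a=tool(35,1)[:,2]; n=Q@[.819,0,.574]; G=H+[0,.001,0]-a*(zz-62)/1000-n*.002+Z*.046
print(sys.argv[1:],"q",x["joint_pos"].round(2),"turn",(R.from_matrix(M)*R.from_matrix(M0).inv()).as_rotvec().round(4)); q0=x["joint_pos"]
for k in (-.12,-.08,-.04,0):
    T=G+a*k; e,q=ik(T,M,15,q0)[0]; q0=q; print(k,T.round(4),"shift",(T-x["eef_pos"]).round(4),"ik",round(e,4),q.round(2))
E
for s in "18 -3 64" "20 -3 64" "22 -3 64" "16 -3 64"; do python3 g2.py $s; done
```

```text
['18', '-3', '64'] q [ 1.12 -0.16 -0.88  0.43 -0.77  0.25] turn [ 0.0012 -0.0011 -0.0022]
-0.12 [0.4262 0.1934 0.1311] shift [ 0.0101  0.0002 -0.0263] ik 0.0 [ 1.07 -0.11 -0.96  0.49 -0.64  0.22]
-0.08 [0.449  0.1959 0.0983] shift [ 0.0329  0.0028 -0.0591] ik 0.0 [ 0.99 -0.02 -0.99  0.59 -0.51  0.18]
-0.04 [0.4718 0.1985 0.0656] shift [ 0.0557  0.0053 -0.0919] ik 0.0032 [ 0.89  0.07 -1.01  0.71 -0.39  0.14]
0 [0.4946 0.201  0.0328] shift [ 0.0785  0.0078 -0.1246] ik 0.0082 [ 0.79  0.17 -1.01  0.85 -0.3   0.07]
['20', '-3', '64'] q [ 1.12 -0.16 -0.88  0.43 -0.77  0.25] turn [ 0.0056 -0.0357 -0.002 ]
-0.12 [0.4277 0.1936 0.1316] shift [ 0.0116  0.0004 -0.0258] ik 0.0 [ 1.08 -0.12 -1.    0.57 -0.61  0.14]
-0.08 [0.4505 0.1961 0.0989] shift [ 0.0344  0.003  -0.0586] ik 0.0052 [ 0.98 -0.03 -1.01  0.64 -0.49  0.13]
-0.04 [0.4733 0.1987 0.0661] shift [ 0.0572  0.0055 -0.0913] ik 0.0114 [ 0.89  0.07 -1.01  0.73 -0.39  0.11]
0 [0.4961 0.2012 0.0333] shift [ 0.08    0.008  -0.1241] ik 0.0165 [ 0.79  0.16 -1.01  0.89 -0.3   0.04]
['22', '-3', '64'] q [ 1.12 -0.16 -0.88  0.43 -0.77  0.25] turn [
[... 266 characters left out ...]
0667] shift [ 0.0587  0.0057 -0.0908] ik 0.0196 [ 0.89  0.07 -1.01  0.76 -0.4   0.09]
0 [0.4976 0.2014 0.0339] shift [ 0.0815  0.0082 -0.1235] ik 0.0246 [ 0.78  0.16 -1.01  0.93 -0.31  0.  ]
['16', '-3', '64'] q [ 1.12 -0.16 -0.88  0.43 -0.77  0.25] turn [-0.0032  0.0336 -0.0024]
-0.12 [0.4247 0.1932 0.1306] shift [ 0.0085  0.0001 -0.0268] ik 0.0 [ 1.06 -0.09 -0.91  0.42 -0.67  0.29]
-0.08 [0.4475 0.1958 0.0979] shift [ 0.0313  0.0026 -0.0596] ik 0.0 [ 0.99 -0.01 -0.95  0.49 -0.54  0.28]
-0.04 [0.4703 0.1983 0.0651] shift [ 0.0542  0.0051 -0.0923] ik 0.0 [ 0.91  0.08 -0.98  0.61 -0.42  0.22]
0 [0.4931 0.2008 0.0323] shift [ 0.077   0.0076 -0.1251] ik 0.0 [ 0.8   0.17 -1.01  0.82 -0.3   0.1 ]
```

```bash
for s in "18 -3 70" "17 -3 70" "17 -5 70"; do python3 g2.py $s; done
```

```text
['18', '-3', '70'] q [ 1.12 -0.16 -0.88  0.43 -0.77  0.25] turn [ 0.0012 -0.0011 -0.0022]
-0.12 [0.4228 0.193  0.136 ] shift [ 0.0066 -0.0001 -0.0214] ik 0.0 [ 1.08 -0.12 -0.95  0.48 -0.66  0.22]
-0.08 [0.4456 0.1956 0.1032] shift [ 0.0295  0.0024 -0.0542] ik 0.0 [ 1.   -0.03 -0.99  0.57 -0.53  0.19]
-0.04 [0.4684 0.1981 0.0705] shift [ 0.0523  0.0049 -0.0869] ik 0.0023 [ 0.91  0.06 -1.01  0.69 -0.41  0.14]
0 [0.4912 0.2006 0.0377] shift [ 0.0751  0.0074 -0.1197] ik 0.0075 [ 0.81  0.15 -1.01  0.82 -0.31  0.08]
['17', '-3', '70'] q [ 1.12 -0.16 -0.88  0.43 -0.77  0.25] turn [-0.001   0.0163 -0.0023]
-0.12 [0.422  0.193  0.1358] shift [ 0.0059 -0.0002 -0.0217] ik 0.0 [ 1.08 -0.12 -0.93  0.44 -0.68  0.26]
-0.08 [0.4448 0.1955 0.103 ] shift [ 0.0287  0.0023 -0.0544] ik 0.0 [ 1.   -0.03 -0.96  0.52 -0.54  0.24]
-0.04 [0.4676 0.198  0.0702] shift [ 0.0515  0.0048 -0.0872] ik 0.0 [ 0.91  0.06 -1.    0.65 -0.42  0.17]
0 [0.4904 0.2005 0.0375] shift [ 0.0743  0.0073 -0.12  ] ik 0.0034 [ 0.81  0.15 -1.01  0.81 -0.31  0.1 ]
['17', '-5', '70'] q [ 1.12 -0.16 -0.88  0.43 -0.77  0.25] turn [-0.0325  0.0121 -0.0123]
-0.12 [0.4222 0.1914 0.1359] shift [ 0.0061 -0.0018 -0.0215] ik 0.0 [ 1.1  -0.1  -0.93  0.46 -0.7   0.22]
-0.08 [0.445  0.1939 0.1031] shift [ 0.0289  0.0008 -0.0543] ik 0.0 [ 1.02 -0.02 -0.96  0.54 -0.57  0.2 ]
-0.04 [0.4678 0.1965 0.0703] shift [ 0.0517  0.0033 -0.0871] ik 0.0 [ 0.93  0.07 -0.99  0.67 -0.45  0.14]
0 [0.4906 0.199  0.0376] shift [ 0.0745  0.0058 -0.1198] ik 0.0022 [ 0.83  0.16 -1.01  0.85 -0.34  0.05]
```

Request:
send_rows(
  targets="-0.001 0.016 -0.002 0.006 0 -0.0217 0.039;0 0 0 0.0114 0.0012 -0.0164 0.039;0 0 0 0.0114 0.0013 -0.0164 0.039;0 0 0 0.0114 0.0012 -0.0164 0.039;0 0 0 0.0114 0.0013 -0.0164 0.039;0 0 0 0 0 0 0.039;0 0 0 0 0 0 0.039",
)

```text
time: 12.28
eef_pos: [0.4676, 0.1981, 0.0707]
eef_rot: [3.07, 0.157, 0.464]
wrist_force: [0.1, -0.4, -0.1]
opening: 0.0391
grasp_force: 0.0
```

```bash
python3 g2.py 17 -3 70; python3 -c "
from station import *;x=state();print(x['wrist_force'],x['joint_pos'])"
```

```text
['17', '-3', '70'] q [ 0.94  0.06 -0.96  0.61 -0.45  0.2 ] turn [-0.0004  0.0005 -0.    ]
-0.12 [0.422  0.193  0.1358] shift [-0.0456 -0.0052  0.065 ] ik 0.0 [ 1.08 -0.12 -0.93  0.44 -0.68  0.26]
-0.08 [0.4448 0.1955 0.103 ] shift [-0.0228 -0.0027  0.0323] ik 0.0 [ 1.   -0.03 -0.96  0.52 -0.54  0.24]
-0.04 [0.4676 0.198  0.0702] shift [ 0.     -0.0001 -0.0005] ik 0.0 [ 0.91  0.06 -1.    0.65 -0.42  0.17]
0 [0.4904 0.2005 0.0375] shift [ 0.0228  0.0024 -0.0333] ik 0.0034 [ 0.81  0.15 -1.01  0.81 -0.31  0.1 ]
[ 0.05909942 -0.37563669 -0.11405455] [ 0.93536158  0.06090833 -0.96445528  0.60916788 -0.45010406  0.19828544]
```

Request:
send_rows(
  targets="0 0 0 0.0057 0.0006 -0.0083 0.039;0 0 0 0.0057 0.0006 -0.0083 0.039;0 0 0 0.0057 0.0006 -0.0083 0.039;0 0 0 0 0 0 0.039",
)

```text
time: 12.78
eef_pos: [0.4848, 0.2002, 0.0462]
eef_rot: [3.07, 0.158, 0.466]
wrist_force: [0.2, -1.0, 0.5]
opening: 0.0392
grasp_force: 0.0
```

Request:
send_rows(
  targets="0 0 0 0.003 0.0003 -0.0043 0.039;0 0 0 0.0027 0.0003 -0.004 0.039;0 0 0 0 0 0 0.039",
)

```text
time: 13.15
eef_pos: [0.4905, 0.2008, 0.0375]
eef_rot: [3.07, 0.158, 0.465]
wrist_force: [1.4, 0.1, -0.7]
opening: 0.039
grasp_force: 0.0
```

```bash
python3 g2.py 17 -3 70 | tail -1; python3 -c "
from station import *;x=state();print(x['wrist_force'],x['joint_pos'])"
```

```text
0 [0.4904 0.2005 0.0375] shift [-0.0001 -0.0002  0.    ] ik 0.0034 [ 0.81  0.15 -1.01  0.81 -0.31  0.1 ]
[ 1.43011614  0.13523917 -0.6557987 ] [ 0.82385219  0.14598192 -1.0097798   0.82506083 -0.31726483  0.0731274 ]
```

Request:
send_rows(
  targets="0 0 0 0 0 0 0.02;0 0 0 0 0 0 0.02;0 0 0 0 0 0 0.02;0 0 0 0 0 0 0.02",
  grip_force=30,
)

```text
time: 13.65
eef_pos: [0.4905, 0.2011, 0.0378]
eef_rot: [3.071, 0.158, 0.466]
wrist_force: [0.3, 0.3, -0.3]
opening: 0.0237
grasp_force: 30.0
```

Request:
send_rows(
  targets="0 0 0 -0.0057 -0.0006 0.0082 0.015;0 0 0 -0.0114 -0.0012 0.0164 0.015;0 0 0 -0.0114 -0.0013 0.0164 0.015;0 0 0 -0.0114 -0.0012 0.0164 0.015;0 0 0 -0.0114 -0.0013 0.0164 0.015;0 0 0 -0.0114 -0.0013 0.0164 0.015;0 0 0 -0.0114 -0.0013 0.0164 0.015;0 0 0 -0.006 0 0.02 0.015;0 0 0 0 0 0.03 0.015;0 0 0 0 0 0.03 0.015;0 0 0 0 0 0 0.015;0 0 0 0 0 0 0.015",
  grip_force=35,
)

```text
time: 15.15
eef_pos: [0.41, 0.1924, 0.2235]
eef_rot: [3.07, 0.158, 0.464]
wrist_force: [-0.2, -0.9, -1.6]
opening: 0.0233
grasp_force: 35.0
```

```bash
python3 st.py | head -1; python3 - <<'E'
from station import *
from h import *
s=snapshot("wrist"); c=snapshot("scene"); t=snapshot("top"); pickle.dump((s,c,t),open("s7.pkl","wb"))
for nm,v,(r0,r1,c0,c1) in (("wrist",s,(150,240,200,312)),("scene",c,(150,225,185,265))):
    px=v["pixels"].astype(int); print(nm)
    for r in range(r0,r1,3): print(r,''.join('#' if u.sum()<150 else ('w' if u.sum()>480 and u[0]-u[2]>30 else ('+' if u[0]-u[2]>45 else ('g' if np.ptp(u)<30 else '.'))) for u in px[r,c0:c1:2 if nm=="wrist" else 1]))
E
```

```text
15.15 [0.41   0.1924 0.2235] z [ 0.2963 -0.0167 -0.955 ] y [ 0.0955 -0.9943  0.047 ] [ 1.144 -0.224 -0.74   0.342 -0.971  0.348] [-0.16 -0.92 -1.62] 0.0233 34.99991688877344
wrist
150 ...w+...#++++++++++++++++++++++++++++++++......w++++++++
153 ...w+.....####+++++++++++++++++++.++####++.....w++++++++
156 g.gww....++++++++++++.............++++++++....+w++++++++
159 ggg+w...+++++++++++++++++++++++++++++++++++...+w+++++...
162 ggg+w...+++...........+.........+.............+w++......
165 ggg+w+..++.++.+++++.++.+++++++.++++.+++..++...++........
168 ggg.w+.......++++++++++++++++++++++++++++++...+.........
171 gggg+..+++++.+++++++++++++++++++++++++++++++..+.........
174 gggg+..+.....+++++++++++++++++++++++++++++++..+++.......
177 gggg++......+wwwwwwwwwwwwwwwwwwwwwwwwwwwww+...+++.......
180 gggg.+..++..++w++w++wwwwwwwwwwwwwwwwwww++++...+++.......
183 gggg.++++++++...++++++++++++++++++++++++..++++w++.......
186 ggggg#######...++....................+++..#++++++.......
189 ggggg########...+.......g######...........#++++++.......
192 gggggg#######.........###########.........#++++++.......
195 g
[... 2340 characters left out ...]
+++++wwwwwgggggggggg
201 ++ww+++++++++++++.##...+..++++++++++++++++++++++++++++++++++wwwwwggggggggggggggg
204 ++++ww++++++++++++...#.+#++++++++++++++++++++++++++++++wwwwwggggggggggggwwgggggg
207 +++++ww+++++++++++++#+++++++++++++++++++++++++++++w+wwwwwwwggggggggggggggggggggg
210 +++++++ww+++++++++++++++++++++++++++++++++++++++++++wwwwwwwwgggggggggggggggggggg
213 +++++++++++++++++ww++++++++++++++++++++++++++++++++++++++wwwwwwwwwgggggggggggggg
216 +++++++++++++++++++++++++++++++..#..+++++++++++++++.++++++++++wwwwwwwwwggggggggg
219 ++++++++++++++++++++++++++++++...#####.+++++++...........+++++++++++wwwwwwwwwggg
222 +++++++++++++++++++++++++...###############....+++.......+...++++++++++++wwwwwww
```

```bash
cat > mv.py <<'E'
from station import *
from ik import *
# stamp in tool, from the grasp
def pose(t,M): A=np.eye(4); A[:3,:3]=M; A[:3,3]=t; return A
Mg=R.from_rotvec([3.071,.158,.466]).as_matrix(); Tg=np.array([.4905,.2011,.0378])
Q=R.from_euler('z',6.3,degrees=True)
S=(Q*R.from_euler('y',-35,degrees=True)).as_matrix(); hp=H+[0,.0005,0]
REL=np.linalg.inv(pose(Tg,Mg))@pose(hp-S[:,2]*.062,S)
def now():
    x=state(); return x,pose(x["eef_pos"],R.from_rotvec(x["eef_rot"]).as_matrix())
def go(p,yaw,rel=REL):
    x,A=now(); B=pose(np.array(p),R.from_euler('z',yaw,degrees=True).as_matrix())@np.linalg.inv(rel)
    tv=R.from_matrix(B[:3,:3]@A[:3,:3].T).as_rotvec()
    e,q=ik(B[:3,3],B[:3,:3],15,x["joint_pos"])[0]
    print("to",p,yaw,"turn",tv.round(4),"shift",(B[:3,3]-A[:3,3]).round(4),"ik",round(e,4),q.round(2))
if __name__=="__main__":
    x,A=now(); s=A@REL; print("t",x["time"],"F",x["wrist_force"].round(2),"op",x["opening"],"stamp",s[:3,3].round(4),"z",s[:3,2].round(3),"yaw",np.degrees(np.arctan2(s[1,0],s[0,0])).round(1)); print("REL",REL.round(4).tolist())
    go([.40,.10,.17],6.3); go([.47,-.2325,.12],6.3); go([.4735,-.2325,.03],6.3); go([.483,-.004,.10],13.5)
E
python3 mv.py
```

```text
t 15.3 F [-0.63 -0.05 -0.25] op 0.023652279164042306 stamp [0.4379 0.1965 0.2106] z [-0.569 -0.061  0.82 ] yaw 6.4
REL [[0.9517, 0.0001, -0.3072, 0.0232], [0.015, -0.9988, 0.046, -0.0022], [-0.3068, -0.0483, -0.9505, 0.0202], [0.0, 0.0, 0.0, 1.0]]
to [0.4, 0.1, 0.17] 6.3 turn [-6.500e-02  6.058e-01 -5.000e-04] shift [-0.0257 -0.0952 -0.0268] ik 0.0 [ 0.63  0.13 -0.34 -0.11 -1.4   1.09]
to [0.47, -0.2325, 0.12] 6.3 turn [-6.500e-02  6.058e-01 -5.000e-04] shift [ 0.0443 -0.4277 -0.0768] ik 0.0 [-0.02  0.31 -0.29  0.09 -1.27  1.67]
to [0.4735, -0.2325, 0.03] 6.3 turn [-6.500e-02  6.058e-01 -5.000e-04] shift [ 0.0478 -0.4277 -0.1668] ik 0.0 [-0.02  0.41 -0.39  0.1  -1.08  1.65]
to [0.483, -0.004, 0.1] 13.5 turn [-0.1029  0.6009  0.1213] shift [ 0.0578 -0.2011 -0.0968] ik 0.0 [ 0.4   0.29 -0.34 -0.   -1.25  1.42]
```

Request:
send_rows(
  targets="-0.0163 0.1515 0 0 -0.01 0.005 0.015;-0.0163 0.1515 0 0 -0.02 0 0.015;-0.0162 0.1515 0 0 -0.03 0 0.015;-0.0162 0.151 0 0.005 -0.04 0 0.015;0 0 0 0.005 -0.05 0 0.015;0 0 0 0.007 -0.05 0 0.015;0 0 0 0.007 -0.05 0 0.015;0 0 0 0.007 -0.05 -0.01 0.015;0 0 0 0.007 -0.05 -0.02 0.015;0 0 0 0.007 -0.05 -0.02 0.015;0 0 0 0 -0.028 -0.02 0.015;0 0 0 0 0 0 0.015",
)

```text
time: 16.8
eef_pos: [0.4534, -0.2367, 0.1565]
eef_rot: [3.037, 0.174, -0.481]
wrist_force: [0.4, 0.7, -0.4]
opening: 0.0235
grasp_force: 35.0
```

```bash
python3 mv.py | sed -n '1p;4,5p'; python3 - <<'E'
from mv import *
t=snapshot("top"); c=snapshot("scene"); w=snapshot("wrist"); pickle.dump((w,c,t),open("s8.pkl","wb"))
x,A=now(); s=A@REL
co=[(i,j,k) for k in (0,.022) for i,j in ((-.02,-.02),(.02,-.02),(.02,.02),(-.02,.02))]
P=np.array([(s@[*q,1])[:3] for q in co])
for nm,v in (("wrist",w),("scene",c),("top",t)): print(nm,proj(v,P).round(0).astype(int).tolist())
px=w["pixels"].astype(int)
for r in range(130,236,3): print(r,''.join('#' if u.sum()<140 else ('b' if u[2]>u[0]+40 else ('w' if u.sum()>430 and u[0]-u[2]>30 else ('+' if u[0]-u[2]>40 else ('g' if np.ptp(u)<25 else '.')))) for u in px[r,170:350:2]))
E
```

```text
t 16.8 F [ 0.37  0.65 -0.42] op 0.02347481147544169 stamp [ 0.4689 -0.2337  0.13  ] z [ 0.004 -0.002  1.   ] yaw 6.1
to [0.47, -0.2325, 0.12] 6.3 turn [-0.0019 -0.0043  0.0034] shift [ 0.001   0.0012 -0.0101] ik 0.0 [-0.02  0.31 -0.29  0.09 -1.27  1.67]
to [0.4735, -0.2325, 0.03] 6.3 turn [-0.0019 -0.0043  0.0034] shift [ 0.0045  0.0012 -0.1001] ik 0.0 [-0.02  0.41 -0.39  0.1  -1.08  1.65]
wrist [[278, 205], [281, 160], [226, 160], [228, 206], [282, 222], [285, 174], [224, 175], [227, 223]]
scene [[342, 147], [332, 142], [324, 146], [334, 150], [343, 140], [333, 136], [324, 139], [335, 144]]
top [[385, 212], [384, 196], [368, 196], [369, 212], [387, 211], [386, 195], [370, 194], [371, 210]]
130 +++++++++++++++++++g#bbbbbbbbbbbbbbbbbbbbbbbbbbbbbbbbbbbbbbbbgg+++++++++++++++++++++++++++
133 +++++++++++++++++++g#bbbbbbbbbbbbbbbbbbbbbbbbbbbbbbbbbbbbbbb#g.+++++++++++++++++++++++++++
136 +++++++++++++++++++ggbbbbbbbbbbbbbbbbbbbbbbbbbbbbbbbbbbbbbbbgg++++++++++++++++++++++++++++
139 +++++++++++++++++++ggbbbbbbbbbbbbbbbbbbbbbbbbbbbbbbbbbbbbbbbg++++..+++++++++++++++++++++++
142 ++++++++++++++++
[... 2319 characters left out ...]
w+++++++++++++++.++++++++++++++++++
217 gggggggggggggggg++++........wwwwwwww+#############wwwwww+++++++++.gbbbbbbb++++++++++++++++
220 gggggggggggggggg.........++++wwwwwww###############wwwww++++++++gbbbbbbbbbb....+++.+++++++
223 ####################g.........+++++#################.++++++++++bbbb#######################
226 ####################ggggggggggg###.##################+###gggggggggg#######################
229 ####################ggggggggggg##########################gggggggggg#######################
232 #####################ggggggggg###########################gggggggggg#######################
235 #####################ggggggggg############################ggggggggg#######################
```

Request:
send_rows(
  targets="0 0 0 0.002 0.001 -0.03 0.015;0 0 0 0.002 0 -0.03 0.015;0 0 0 0 0 -0.03 0.015;0 0 0 0 0 -0.01 0.015;0 0 0 0 0 0 0.015",
)

```text
time: 17.58
eef_pos: [0.4598, -0.2337, 0.0596]
eef_rot: [3.036, 0.181, -0.472]
wrist_force: [0.4, -0.1, 0.6]
opening: 0.0238
grasp_force: 35.0
```

Request:
send_rows(
  targets="0 0 0 0 0 -0.002 0.015;0 0 0 0 0 -0.002 0.015;0 0 0 0 0 -0.002 0.015;0 0 0 0 0 -0.002 0.015;0 0 0 0 0 0 0.015",
)

```text
time: 18.2
eef_pos: [0.4592, -0.2342, 0.0511]
eef_rot: [3.037, 0.179, -0.472]
wrist_force: [-0.3, -0.2, 0.4]
opening: 0.0233
grasp_force: 35.0
```

```bash
python3 mv.py | sed -n '1p'
```

```text
t 18.2 F [-0.29 -0.25  0.43] op 0.023292012989739323 stamp [ 0.4749 -0.2312  0.0247] z [-0.001 -0.002  1.   ] yaw 6.3
```

Request:
send_rows(
  targets="0 0 0 0 0 -0.002 0.015;0 0 0 0 0 -0.002 0.015;0 0 0 0 0 -0.002 0.015;0 0 0 0 0 0 0.015",
)

```text
time: 18.7
eef_pos: [0.4596, -0.2342, 0.0454]
eef_rot: [3.036, 0.179, -0.471]
wrist_force: [0.1, 0.7, 3.1]
opening: 0.0234
grasp_force: 35.0
```

Request:
send_rows(
  targets="0 0 0 0 0 0 0.015",
)

```text
time: 18.82
eef_pos: [0.4596, -0.2342, 0.0455]
eef_rot: [3.037, 0.179, -0.471]
wrist_force: [0.5, 0.4, 4.2]
opening: 0.0233
grasp_force: 35.0
```

Request:
send_rows(
  targets="0 0 0 0 0 0 0.015",
)

```text
time: 18.95
eef_pos: [0.4596, -0.2342, 0.0454]
eef_rot: [3.037, 0.179, -0.471]
wrist_force: [-0.2, 1.0, 2.5]
opening: 0.0236
grasp_force: 35.0
```

Request:
send_rows(
  targets="0 0 0 0 0 -0.0012 0.015;0 0 0 0 0 0 0.015;0 0 0 0 0 0 0.015;0 0 0 0 0 0 0.015",
)

```text
time: 19.45
eef_pos: [0.4595, -0.2342, 0.0441]
eef_rot: [3.037, 0.179, -0.472]
wrist_force: [1.5, 1.7, 3.8]
opening: 0.0237
grasp_force: 35.0
```

```bash
python3 mv.py | sed -n '1p'; python3 -c "
from mv import *
go([.4735,-.2325,.10],13.5); go([.483,-.004,.10],13.5)
s=pickle.load(open('s6.pkl','rb'));"
```

```text
t 19.45 F [1.52 1.74 3.79] op 0.023688928500242137 stamp [ 0.4752 -0.2312  0.0177] z [-0.001 -0.001  1.   ] yaw 6.3
to [0.4735, -0.2325, 0.1] 13.5 turn [-0.0016  0.0014  0.1257] shift [-0.0011 -0.0032  0.0823] ik 0.0 [-0.    0.32 -0.34  0.13 -1.2   1.75]
to [0.483, -0.004, 0.1] 13.5 turn [-0.0016  0.0014  0.1257] shift [0.0084 0.2253 0.0823] ik 0.0 [ 0.4   0.29 -0.34 -0.   -1.25  1.42]
```

Request:
send_rows(
  targets="0 0 0 0 0 0.015 0.015;0 0 0 0 0 0.03 0.015;0 0 0 0 0 0.037 0.015;0 0 0.025 0 0.035 0 0.015;0 0 0.05 0.002 0.05 0 0.015;0 0 0.05 0.003 0.05 0 0.015;0 0 0 0.003 0.05 0 0.015;0 0 0 0 0.04 0 0.015;0 0 0 0 0 0 0.015;0 0 0 0 0 0 0.015",
)

```text
time: 20.7
eef_pos: [0.4671, -0.0093, 0.1263]
eef_rot: [3.002, 0.367, -0.463]
wrist_force: [-0.4, -0.1, -0.8]
opening: 0.023
grasp_force: 35.0
```

```bash
cat > look.py <<'E'
from mv import *
w=snapshot("wrist"); c=snapshot("scene"); t=snapshot("top"); pickle.dump((w,c,t),open("s9.pkl","wb"))
x,A=now(); s=A@REL; print(x["time"],"stamp",s[:3,3].round(4),"z",s[:3,2].round(3))
co=[(i,j,k) for k in (0,.022) for i,j in ((-.02,-.02),(.02,-.02),(.02,.02),(-.02,.02))]
P=np.array([(s@[*q,1])[:3] for q in co])
for nm,v in (("wrist",w),("scene",c),("top",t)): print(nm,proj(v,P).round(1).tolist())
go([.483,-.004,.10],13.5)
px=w["pixels"].astype(int)
for r in range(140,228,2): print(r,''.join('#' if u.sum()<150 else ('r' if u[0]-u[1]>60 and u.sum()>250 else ('W' if u.min()>165 else ('w' if u.sum()>360 and u[0]-u[2]>30 else ('+' if u[0]-u[2]>35 else ('g' if np.ptp(u)<25 else '.'))))) for u in px[r,190:320:1]))
E
python3 look.py
```

```text
20.85 stamp [ 0.4823 -0.0051  0.0997] z [-0.001 -0.002  1.   ]
wrist [[279.4, 205.1], [282.8, 160.0], [227.4, 160.2], [229.4, 205.7], [282.8, 222.3], [286.9, 174.7], [226.0, 175.1], [228.3, 223.1]]
scene [[280.3, 175.3], [269.6, 170.6], [260.2, 175.8], [271.0, 180.8], [280.5, 168.5], [269.7, 163.9], [260.2, 169.0], [271.1, 173.8]]
top [[293.9, 198.3], [291.9, 183.0], [276.3, 184.7], [278.2, 200.0], [294.5, 196.6], [292.5, 181.0], [276.7, 182.7], [278.6, 198.3]]
to [0.483, -0.004, 0.1] 13.5 turn [-0.0016  0.0007  0.002 ] shift [0.0008 0.0011 0.0003] ik 0.0 [ 0.4   0.29 -0.34 -0.   -1.25  1.42]
140 WWWWWWWWWWWWWWWWWWWWWWWWWWWWWWWWrrWWWWWWWWWWWWWWWWWWWWWWWWWWWWWWWWWWWWWWggWWWWWWWgWWWWWWrrWWWWWWWWWWWWWWWWWWWWWWWWWWWWWWWWWWWWWWWW
142 WWWWWWWWWWWWWWWWWWWWWWWWWWWWWWWWrrWWWWWWWWWWWWWWWWWWWWWWWWWWWWWWWWWWWWWWWWWWWWWWWWWWWWWWrrWWWWWWWWWWWWWWWWWWWWWWWWWWWWWWWWWWWWWWWW
144 WWWWWWWWWWWWWWWWWWWWWWWWWWWWWWWWrrWWWWWWWWWWWWWWWWWWWWWWWWWWWWWWWWWWWWWWWWWWWWWWWWWWWWWWrrWWWWWWWWWWWWWWWWWWWWWWWWWWWWWWWWWWWWWWWW
146 WWWWWWWWWWWWWWWWWWWWWWWWWWWWWWWWwrWWWWWWWWWWWWWWWWWWWWWWWWWWWWWWWWWWWWWWWWWWWWWWWWWWWWWWrrW
[... 4739 characters left out ...]
+++++++++++++++++++++++++
218 ++++++++++++++++++++++++++++++++++..+wwwwwwwwwwwwwww+###########################wwwwwwwwwww+++++++++++++++++++++++++++++++++++++++
220 ####################+++++++++++++++++wwwwwwwwwwwwww+#############################+wwwwwwww++++++++++++++++++++++++++++++++++++++++
222 #####################++++++++++++++++++wwwwwwwwwww+################################+++++++++++++++++++++++++++++++################
224 #####################...................+.......+###################################++++++++++++++++++++++++++++++################
226 ####################ggggggggggggggggggggg######.#####################################++.#####+gggggggggggggggggggg################
```

Request:
send_rows(
  targets="0 0 0 0.0008 0.001 -0.03 0.015;0 0 0 0 0 -0.03 0.015;0 0 0 0 0 -0.02 0.015;0 0 0 0 0 -0.004 0.015;0 0 0 0 0 0 0.015;0 0 0 0 0 0 0.015",
)

```text
time: 21.6
eef_pos: [0.4689, -0.0081, 0.0429]
eef_rot: [3.003, 0.366, -0.46]
wrist_force: [0.5, 0.5, -0.3]
opening: 0.024
grasp_force: 35.0
```

```bash
sed -i 's/range(140,228,2)/range(112,228,3)/' look.py; python3 look.py; python3 - <<'E'
from h import *
w,c,t=pickle.load(open("s9.pkl","rb"))
q=R.from_euler('z',13.5,degrees=True).as_matrix()
F=np.array([q@[i*.028,j*.028,0]+[.483,-.004,.010] for i,j in ((-1,-1),(1,-1),(1,1),(-1,1))])
print("frame pred in wrist",proj(w,F).round(1).tolist())
E
```

```text
21.75 stamp [ 0.4838 -0.0031  0.0163] z [-0.002 -0.002  1.   ]
wrist [[278.3, 205.1], [281.4, 159.9], [226.1, 160.3], [228.3, 205.8], [281.6, 222.3], [285.4, 174.6], [224.5, 175.2], [227.1, 223.2]]
scene [[278.8, 199.8], [268.5, 194.8], [259.5, 200.3], [269.8, 205.6], [279.0, 193.5], [268.6, 188.6], [259.5, 194.1], [269.9, 199.2]]
top [[290.9, 203.8], [289.1, 189.4], [274.5, 191.0], [276.2, 205.4], [291.5, 202.3], [289.6, 187.6], [274.8, 189.2], [276.5, 203.9]]
to [0.483, -0.004, 0.1] 13.5 turn [-0.0022  0.0024  0.0008] shift [-0.0008 -0.0008  0.0837] ik 0.0 [ 0.4   0.29 -0.34 -0.   -1.25  1.42]
112 wwwwwwwwwwwwwwwwwwwwwwwwwwwwwwwwwwwwwwwwwwwwwwwwwwwwwwwwwwwwwwwwwwwwwwwwwwwwwwwwwwwwwwwwwwwwwwwwwwwwwwwwwwwwwwwwwwwwwwwwwwwwwwwwww
115 wwwwwwwwwwwwwwwwwwwwwwwwwwwwwwwwwwwwwwwwwwwwwwwwwwwwwwwwwwwwwwwwwwwwwwwwwwwwwwwwwwwwwwwwwwwwwwwwwwwwwwwwwwwwwwwwwwwwwwwwwwwwwwwwww
118 gggggggggggggggggggggggggggggggggggggggggggggggggggggggggggggggggggggggggggggggggggggggggggggggggggggggggggggggggggggggggggggggggg
121 gggggggggggggggggggggggggggggggggggggggggggggggggggggggggggggggggggggggggggggggggggggggg
[... 4152 characters left out ...]
######################+wwwwwwwwwwwwwWWWWWWWWWWWWWWWWWWWWWWWWWWWWWWWWWWWWWWW
217 gggggggggggggggggggggggWWWWWWWWWWWWWwwwwwwwwwwwwwwwww.#########################+wwwwwwwwwwwWWWWWWWWWWWWWWWWWWWWWWWWWWWWWWWWWWWWWWW
220 ggggggggggggggggggggggggWWWWWWWWWWWWWwwwwwwwwwwwwww+#############################+wwwwwwwwWWWWWWWWWWWWWWWWWWWWWWWWWWWWWWWWWWWWWWWW
223 ####################ggggggWWWWWWWWWWWWWWWWWWWWWWWg#################################gWWWWWWWWWWWWWWWWWWWWWWWWWWWWWgg###############
226 ####################gggggggggggggggggggggg#####Wg####################################WWg#####Wgggggggggggggggggggg################
frame pred in wrist [[287.2, 209.5], [292.7, 147.5], [215.9, 147.8], [220.2, 210.5]]
```

```bash
cat > chk.py <<'E'
from h import *
w,c,t=pickle.load(open("s9.pkl","rb"))
q=R.from_euler('z',13.5,degrees=True).as_matrix()
px=w["pixels"].astype(int); red=px[...,0]-px[...,1]
# frame: subpixel line crossings
L=[];Rr=[]
for r in range(160,206):
    a=red[r,208:224].clip(15)-15; b=red[r,284:300].clip(15)-15
    if a.sum()>20: L.append((208+(a*np.arange(16)).sum()/a.sum(),r))
    if b.sum()>20: Rr.append((284+(b*np.arange(16)).sum()/b.sum(),r))
Fa=[]
for k in range(225,285):
    a=red[143:154,k].clip(15)-15
    if a.sum()>20: Fa.append((k,143+(a*np.arange(11)).sum()/a.sum()))
Nn=[]
for k in (282,283,284,285):
    a=red[206:217,k].clip(15)-15; 
    if a.sum()>20: Nn.append((k,206+(a*np.arange(11)).sum()/a.sum()))
f=lambda P:(onz(w,P,.010)@q)
l,r_,fa,nn=f(L),f(Rr),f(Fa),f(Nn)
cy=(np.median(l[:,1])+np.median(r_[:,1]))/2; hx=np.median(fa[:,0])
print("widths y",np.median(l[:,1])-np.median(r_[:,1]),"x",hx-np.median(nn[:,0]))
ang=[np.degrees(np.polyfit(a[:,0],a[:,1],1)[0]) for a in (l,r_)]+[np.degrees(-np.polyfit(fa[:,1],fa[:,0],1)[0])]
print("line angles rel 13.5:",np.round(np.degrees(np.radians(ang)),2))
ctr=np.array([(hx+np.median(nn[:,0]))/2,cy]); print("frame centre world",(q@[*ctr,.01]).round(4))
# block far bottom edge
col=px[...,0]-px[...,2]
E=[]
for k in range(230,278):
    g=col[158:172,k]; E.append((k,158+np.argmax(g>18)-.5))
import sys
for gap in (.002,.004,.006):
    e=onz(w,E,.010+gap)@q; ed=onz(w,[(225.3,166),(280.7,166)],.010+gap)@q
    print(gap,"edge row",np.median([y for _,y in E]),"stamp centre - frame centre: x",np.median(e[:,0])-.020-ctr[0],"y",ed[:,1].mean()-ctr[1],"width",ed[0,1]-ed[1,1],"edge ang",np.degrees(-np.polyfit(e[:,1],e[:,0],1)[0]))
E
python3 chk.py
```

```text
widths y 0.058093373843388973 x 0.05813294824601889
line angles rel 13.5: [ 0.01 -0.01 -0.04]
frame centre world [ 0.4819 -0.0044  0.01  ]
0.002 edge row 162.5 stamp centre - frame centre: x -0.0019984612556933623 y 0.0011252161513607695 width 0.04147813775071725 edge ang 1.2173680474614648
0.004 edge row 162.5 stamp centre - frame centre: x -0.0010090889547970106 y 0.0011999453896948953 width 0.04103705584608737 edge ang 1.2173680474615947
0.006 edge row 162.5 stamp centre - frame centre: x -1.9716653900658798e-05 y 0.001274674628029021 width 0.040595973941457475 edge ang 1.2173680474615969
```

Request:
send_rows(
  targets="0 0 0 0.001 -0.001 -0.002 0.015;0 0 0 0 0 -0.002 0.015;0 0 0 0 0 -0.001 0.015;0 0 0 0 0 0 0.015",
)

```text
time: 22.25
eef_pos: [0.4691, -0.0092, 0.0369]
eef_rot: [3.002, 0.366, -0.463]
wrist_force: [-0.4, -0.1, -0.9]
opening: 0.0235
grasp_force: 35.0
```

Request:
send_rows(
  targets="0 0 0 0 0 -0.001 0.015;0 0 0 0 0 0 0.015",
)

```text
time: 22.5
eef_pos: [0.4694, -0.0091, 0.0363]
eef_rot: [3.002, 0.367, -0.462]
wrist_force: [-0.5, -0.2, 3.3]
opening: 0.0237
grasp_force: 35.0
```

Request:
send_rows(
  targets="0 0 0 0 0 -0.0005 0.015;0 0 0 0 0 0 0.015",
)

```text
time: 22.75
eef_pos: [0.4695, -0.009, 0.0363]
eef_rot: [3.002, 0.367, -0.461]
wrist_force: [-0.7, 2.0, 6.9]
opening: 0.0234
grasp_force: 35.0
```

Request:
send_rows(
  targets="0 0 0 0 0 0.0005 0.015;0 0 0 0 0 0 0.015;0 0 0 0 0 0 0.015",
  grip_force=3,
)

```text
time: 23.12
eef_pos: [0.4694, -0.0091, 0.0361]
eef_rot: [3.002, 0.366, -0.462]
wrist_force: [0.0, 0.3, 2.5]
opening: 0.0252
grasp_force: 3.0
```

Request:
send_rows(
  targets="0 0 0 0 0 0 0.026;0 0 0 0 0 0 0.032;0 0 0 0 0 0 0.045;0 0 0 0 0 0 0.06;0 0 0 0 0 0 0.06;0 0 0 0 0 0 0.06",
)

```text
time: 23.88
eef_pos: [0.4692, -0.0092, 0.0361]
eef_rot: [3.002, 0.366, -0.462]
wrist_force: [0.2, 0.0, -0.7]
opening: 0.0594
grasp_force: 0.0
```

```bash
python3 - <<'E'
from mv import *
w=snapshot("wrist");c=snapshot("scene");t=snapshot("top"); pickle.dump((w,c,t),open("s9.pkl","wb"))
E
python3 chk.py; python3 st.py|head -1
```

```text
widths y 0.0580969364419283 x 0.05739422524636367
line angles rel 13.5: [ 0.03  0.01 -0.13]
frame centre world [ 0.4822 -0.0043  0.01  ]
0.002 edge row 163.5 stamp centre - frame centre: x 0.000438431144475504 y 0.00033023996880383877 width 0.03995796818466754 edge ang -0.42651853710775617
0.004 edge row 163.5 stamp centre - frame centre: x 0.0014394012512528587 y 0.00040538314287408284 width 0.03951652984606291 edge ang -0.42651853710758864
0.006 edge row 163.5 stamp centre - frame centre: x 0.002440371358030047 y 0.000480526316944313 width 0.03907509150745829 edge ang -0.4265185371075445
24.025 [ 0.4692 -0.0092  0.0361] z [-0.2861 -0.1168 -0.9511] y [ 0.2469 -0.968   0.0446] [ 0.398  0.393 -0.401 -0.004 -1.092  1.417] [-0.01 -0.08  0.55] 0.0597 0.0
```

Request:
send_rows(
  targets="0 0 0 0.003 0.001 0.01 0.06;0 0 0 0.0057 0.0023 0.019 0.06;0 0 0 0.0057 0.0023 0.019 0.06;0 0 0 0.0057 0.0023 0.019 0.06;0 0 0 0 0 0.04 0.06;0 0 0 0 0 0.04 0.06;0 0 0 -0.04 0 0 0.06;0 0 0 -0.04 0 0 0.06;0 0 0 0 0 0 0.06;0 0 0 0 0 0 0.06",
)

```text
time: 25.28
eef_pos: [0.41, -0.0011, 0.1839]
eef_rot: [3.002, 0.367, -0.459]
wrist_force: [-0.4, 0.2, 0.6]
opening: 0.0598
grasp_force: 0.0
```

```bash
python3 - <<'E'
from mv import *
w=snapshot("wrist"); x,_=now(); print(x["time"],x["eef_pos"],x["wrist_force"].round(1))
q=R.from_euler('z',13.5,degrees=True).as_matrix()
f=np.array([.4822,-.0043,.010]); P=np.array([q@p+f for p in ([.02,.02,.022],[.02,-.02,.022],[-.02,-.02,.022],[-.02,.02,.022],[0,0,.057],[.028,.028,0],[.028,-.028,0],[-.028,-.028,0],[-.028,.028,0])])
o=proj(w,P); print("pred block top corners, knob, frame:",o.round(1).tolist())
px=w["pixels"].astype(int); a,b=o.min(0).astype(int)-8,o.max(0).astype(int)+8
for r in range(a[1],min(b[1],384),3): print(r,a[0],''.join('#' if u.sum()<150 else ('r' if u[0]-u[1]>55 and u.sum()>250 else ('.' if u.min()>130 else ('w' if u[0]-u[2]>30 else 'g'))) for u in px[r,a[0]:b[0]:1]))
E
```

```text
25.325 [ 0.41016612 -0.00105127  0.18354666] [-0.2 -0.2 -0.3]
pred block top corners, knob, frame: [[251.4, 57.5], [290.9, 58.1], [288.1, 98.0], [251.2, 97.7], [273.6, 85.4], [243.3, 46.8], [295.8, 47.6], [291.8, 100.3], [243.7, 100.0]]
38 235 ....................................................................
41 235 ....................................................................
44 235 .......ggg.......gggg...............................................
47 235 ......gwwggggggggggggggggwwwwwwwwwwwwwwwwwwwwwwwwwrrrrrrrrrrwwwg....
50 235 ......gww...................................................gwwg....
53 235 ......gww...................................................gwwg....
56 235 ......gww......gwwwwwwwwwwwwwwwwwwwwwwwwwwwwwwwwwwwwwwg.....gwg.....
59 235 ......gwwg.....gwwwwwwwwwwwwwwwwwwwwwwwwwwwwwwwwwwwwwwwg...gwwg.....
62 235 ......gwwg.....gwwwwwwwwwwwwwwwwwwwwwwwwwwwwwwwwwwwwwwwg...gwwg.....
65 235 .......rr.......wwwwwwwwwwwwwwwwwwwwwwwwwwwwwwwwwwwwwwwg...gww......
68 235 .......rr.......wwwwwwwwwwwwwg############wwwwwwwwwwwwg....gww......
71 235 .......rr.......gwww
[... 263 characters left out ...]
...gww.......
83 235 .......rr.......wwwwwwwwg############################g....gww.......
86 235 ........r.......wwwwwwwww############################g....wwg.......
89 235 ........r.......ww.......w##########################wg....ww........
92 235 ........r.................w#######################ww.....gww........
95 235 ........r..........wwwwwwwwww####g###ggggg####g#ww.......gww........
98 235 ........r.........................gg#####gg..............rr.........
101 235 ........rrrrrrrrrrrrrrrrrrrrrrrrrrrrrrrrrrrrrrrrrrrrrrrrrrr.........
104 235 ....................................................................
107 235 ....................................................................
```

The stamp stands upright inside the frame, centred and square, and the arm is clear of it. I'm handing in the job.

```bash
python3 -c "
from station import *
print(finish_job())"
```

```text
the job is handed in; nothing more can be done
None
```

I took the dark-handled stamp from the caddy, pressed it on the ink pad (plate down about 5 mm by my estimate) and left it standing released in the red frame, within about 2 mm of centre and 1° of square; the job was handed in after about 25 s, and no verdict came back.

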